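# Set up the key machine for a batch

## Robot

A 6-joint arm with a two-finger parallel gripper is mounted at the origin on the work surface. World frame = base frame: x ahead of the robot, y to its left, z up, the work surface at z = 0. Lengths are in mm, angles in degrees, forces in N, time in s.
With the tool pointing down it reaches from about 375 to 825 mm from the base axis. Payload 5.5 kg.
Tool frame: the origin (TCP) lies on the centre line of the jaws, within the pads' length; the fingertips stand 14 mm ahead of it and the grasp point (between the pads) lies 5 mm behind it; z points along the fingers, y is the line along which they close (so a half turn about z gives the same grasp; the last joint's range is limited). The gripper opens to 85 mm and grips with 20 to 120 N. Pads are 22 mm wide; open, the fingers measure 114 mm over their backs; the gripper's body (76 mm by 85 mm) begins 54 mm behind the grasp point. The pads swing forward as they close: fully open they stand 13 mm farther back than shut.
Start: joints at [-65.546, 17.962, -2.699, 69.339, 0, 90], TCP at [248.372, -546.174, 245.299] pointing down, gripper open.
Joint ranges: [-152.73, 152.73], [-39.44, 99.34], [-58.76, 71.6], [-118.89, 123.64], [-81.53, 83.1], [-180, 180]. Speed limits (degrees/s): [136.94, 136.94, 172.46, 180, 180, 180].

## Interface

Orientations are given as [roll, pitch, yaw] about the fixed x, y, z axes, in that order (R = Rz(yaw) Ry(pitch) Rx(roll)).
In Python, from station import ctrl gives the robot as it stands.
- The arm moves only by the tool servo_tool, never from a script. Its arguments are lists of equal length, an entry for each row: "offset": the shift along the world's x, y, z in m, a list of three; "twist": the turn about the world's z in rad. In form: {"offset": [[x, y, z], ...], "twist": [twist, ...]}. A call has 1 to 5 rows; each row is the pose to reach, as a shift and turn from the pose commanded when the call began; what a row does not reach only later rows make up. A row lasts 1/10 s, in which the tool goes at most 50 mm and 8.59 degrees, less where a joint would pass 70% of its speed; a pose out of reach is approached as far as the arm can. A call with a gripper value outside its range is refused whole. "hand" is the opening, from 0 (shut) to 1 (fully open), set as the call begins (left out, the last holds). The fingers move at their own pace and stop on an object; "squeeze" is the grip in N (left out, the last holds). Time passes only in rows, so rows that repeat a pose let the fingers close. It gives the time, the measured TCP pose, the force, the opening and the grip force at its end, in the units of the state.
- ctrl.get_obs(): the state, without advancing time (a new reading comes with each control period).
- ctrl.read_camera(name): name is "scene" or "top"; returns (picture, depth): 420x560x3 uint8, blue, green, red; 420x560 float32, mm along the optical axis (not along the pixel's ray), 0 where there is no reading.
- ctrl.camera_info(name): a dict with "mtx" (3x3 intrinsics, pixels), "distortion" ([k1, k2, p1, p2, k3] as OpenCV has them; the pictures are not rectified), "extrinsics" (4x4, takes a point from camera to world coordinates). Camera axes: x right, y down, z forward; pixel columns grow to the right and rows downward; lengths in mm; the calibration is good to about 2 mm. A picture is of the moment at which its call begins. camera_info takes no time and is no camera call.
- ctrl.finish_job(): hands the job in; it is judged then, once.
The state is a dict: "time": time; "joints": joint angles; "qvel": joint speeds; "joint_torque": joint torques, N m; "position": TCP position; "eef_rot": TCP orientation; "ft_force": force on the tool from outside, world axes, zero at the start; "wrist_torque": the same for the moment, N m; "gripper_width": opening from 0.0 (shut) to 1.0 (fully open); "gripper_force": force on a finger pad.
Only numpy, scipy, OpenCV 4.12 (cv2) and the standard library are available. Lean on these libraries where they do the work, as an engineer would, in place of code of your own. Each camera call takes 0.05 s, during which the arm holds its last target. There are 200 camera calls.

## Task

Get the key-cutting machine ready for a batch: lock its carriage by swinging the lever between the clamps fully to the far side, lower the setting gauge's blade into the left clamp (the one nearer the tray) until its shoulder rests on the jaws, then do the same in the right clamp, put the gauge back upright in its wooden stand, fully down, and swing the lever fully back towards the robot's side. Also lay every brass key blank that is on the counter flat in the plywood tray, one to a compartment, with its bow (the square head with the hole) towards the tray's dark grip bar. Leave the padlock, the oil bottle and the screwdriver where they are.

Things in the scene. Friction and masses are not known exactly. Their poses are not given: they have to be found in the camera images.
- machine: blue key-cutting machine, fixed: bed 140 (x) x 430 (y) x 30 high, blue motor housing 170 high at its right end, y -175 to -345. Origin at counter level midway between the two clamps at y +60 (left, nearer the tray) and -60 (right). A clamp is two steel jaws, each 22 (x) x 44 (y), tops 75 above the counter; the 9 wide gap between them runs along y, open at top and ends, 45 deep
- left_gap (a point): middle of the left clamp's gap, level with the jaw tops; axes as the machine's: gap 9 mm wide along x, 44 long along y, z up
- right_gap (a point): the same for the right clamp
- lock (a joint): carriage lever on a block (70 x 50 x 25) on the bed midway between the clamps; 0 = leaning to the machine's -x (robot's side, released), 1.0 rad = leaning to +x (far side, locked). It hinges about y on the machine's z axis, 52 above the counter, stops at both ends, stays where it is left, and takes about 1 to 2 N to push at the ball
- lock_tip (a point): centre of the lever's black ball, 26 across, 60 mm from the hinge; 105 above the counter at both ends of the swing, 29 before or behind the machine's z axis
- stand: fixed wooden block 50 (x) x 70 (y) x 50 high with a slot in its top, where the gauge stands at the start; origin under its centre
- stand_slot (a point): centre of the stand's slot, level with the block's top; slot 10 wide along x, 34 long along y, 45 deep
- gauge: setting gauge, 120 g: black handle 16 (x) x 32 (y) x 55 high, and below it a steel blade 5 thick (x), 26 wide (y), 36 long. Origin mid-shoulder (the handle's flat underside, where the blade starts), so it is level with the jaw tops or the stand's top when seated. Starts upright in the stand, axes as the stand's. Grip the handle across x; either way round is fine
- tray: fixed plywood tray 268 (x) x 138 (y), 16 high, floor 4 thick; four compartments side by side along x, each 62 (x) x 130 (y) inside, walls 4 thick and 12 above the floor. The dark grip bar (140 long, 16 wide, 26 high) is outside at its -y end, so bows go to -y. Origin at counter level under its centre
- comp0 (a point): floor centre of compartment 0 (0 is nearest the robot); axes as the tray's, a key lies along y
- comp1 (a point): floor centre of compartment 1
- comp2 (a point): floor centre of compartment 2
- comp3 (a point): floor centre of compartment 3
- key0: flat brass key blank on the counter (may be absent), 110 long, 6 thick, 70 g: square bow 38 x 38 with a 16 mm hole at its -x end; shank 14 wide from x -17 to the tip at +55; a small bit, 18 long, stands 10 out to +y near the tip (x 32 to 50). Origin at its underside in mid-length: grip there, across the shank (y). x runs from bow to tip
- key0_bow (a point): centre of that key's bow, 36 mm from its origin
- key1: another such key blank, the same (may be absent)
- key1_bow (a point): centre of that key's bow, 36 mm from its origin
- key2: another such key blank, the same (may be absent)
- key2_bow (a point): centre of that key's bow, 36 mm from its origin
- key3: another such key blank, the same (may be absent)
- key3_bow (a point): centre of that key's bow, 36 mm from its origin
- padlock: bystander: brass padlock lying flat, body 45 x 55 x 24, beyond the tray
- oil: bystander: white oil bottle, 48 across, 110 high, to the right of the stand
- driver: bystander: screwdriver lying beyond the tray
Things that resemble listed ones, but are neither listed nor needed, are in the scene too. Leave any pink or turquoise look-alike of the gauge alone.

How it is judged (in metres and radians):
On the way, in this order (a step that is already met when the one before it is completed fails the run):
1. the carriage lever is swung to the far side (value of joint lock above 0.85 rad), for 0.2 s.
2. the gauge's blade is in the left clamp's gap with its shoulder on the jaws, the carriage locked (x of gauge in the frame of left_gap between -0.006 and 0.006 m and y of gauge in the frame of left_gap between -0.011 and 0.011 m and z of gauge in the frame of left_gap between -0.003 and 0.003 m and angle between gauge's own z axis and vertical below 0.09 rad and value of joint lock above 0.8 rad), for 0.3 s.
3. the gauge's blade is in the right clamp's gap with its shoulder on the jaws, the carriage locked (x of gauge in the frame of right_gap between -0.006 and 0.006 m and y of gauge in the frame of right_gap between -0.011 and 0.011 m and z of gauge in the frame of right_gap between -0.003 and 0.003 m and angle between gauge's own z axis and vertical below 0.09 rad and value of joint lock above 0.8 rad), for 0.3 s.
At the end, for the whole second after the job is handed in: The carriage lever is back (below 0.15 rad); the gauge stands in the stand's slot, its shoulder within 3 mm of the block's top and upright within 5 degrees; every key present lies at rest flat on the tray's floor (within 3 mm), each in a compartment of its own, bow towards the grip bar (value of joint lock below 0.15 rad and x of gauge in the frame of stand_slot between -0.008 and 0.008 m and y of gauge in the frame of stand_slot between -0.009 and 0.009 m and z of gauge in the frame of stand_slot between -0.003 and 0.003 m and angle between gauge's own z axis and vertical below 0.09 rad and linear speed of each of gauge, key0, key1, key2, key3 below 0.02 m/s and z of key0 in the frame of tray between 0.001 and 0.007 m and y of key0 in the frame of tray between -0.02 and 0.02 m and angle between each of key0, key1, key2, key3's own z axis and vertical below 0.08 rad and y of each of key0_bow, key1_bow, key2_bow, key3_bow in the frame of tray below -0.015 m and (x of key0 in the frame of tray between -0.125 and -0.073 m or x of key0 in the frame of tray between -0.059 and -0.007 m or x of key0 in the frame of tray between 0.007 and 0.059 m or x of key0 in the frame of tray between 0.073 and 0.125 m) and z of key1 in the frame of tray between 0.001 and 0.007 m and y of key1 in the frame of tray between -0.02 and 0.02 m and (x of key1 in the frame of tray between -0.125 and -0.073 m or x of key1 in the frame of tray between -0.059 and -0.007 m or x of key1 in the frame of tray between 0.007 and 0.059 m or x of key1 in the frame of tray between 0.073 and 0.125 m) and z of key2 in the frame of tray between 0.001 and 0.007 m and y of key2 in the frame of tray between -0.02 and 0.02 m and (x of key2 in the frame of tray between -0.125 and -0.073 m or x of key2 in the frame of tray between -0.059 and -0.007 m or x of key2 in the frame of tray between 0.007 and 0.059 m or x of key2 in the frame of tray between 0.073 and 0.125 m) and z of key3 in the frame of tray between 0.001 and 0.007 m and y of key3 in the frame of tray between -0.02 and 0.02 m and (x of key3 in the frame of tray between -0.125 and -0.073 m or x of key3 in the frame of tray between -0.059 and -0.007 m or x of key3 in the frame of tray between 0.007 and 0.059 m or x of key3 in the frame of tray between 0.073 and 0.125 m) and distance between key0 and key1 above 0.03 m and distance between each of key0, key1 and key2 above 0.03 m and distance between each of key0, key1, key2 and key3 above 0.03 m); the robot touches nothing.
It fails at once if the padlock is pushed more than 3 cm (distance of padlock from where it was at the start of the episode above 0.03 m).
It fails at once if the oil bottle is pushed more than 3 cm (distance of oil from where it was at the start of the episode above 0.03 m).
It fails at once if the screwdriver is pushed more than 3 cm (distance of driver from where it was at the start of the episode above 0.03 m).
Of key0, key1, key2, key3 only 2 to 4 are there at a start; the rules pass over those that are not, and their reading is None.
At some moment in a run one of key0, key1, key2, key3 may be knocked a few centimetres aside while the robot is not near it.
It also fails if it takes over 210 s, if anything falls off the work surface, if the arm or the gripper's body presses on something with over 40 N, if the wrist force passes 120 N, or if a joint passes its speed limit or range.

## Working session

There is one attempt and no reset: what is moved stays moved. The work goes in short steps, Python scripts to look and compute and a tool call to move; the robot and the scene stay as the last step left them, time stands still between calls to the robot, and variables do not carry over. Pictures are saved under pics/ and viewed, at most 14 in all, crops included, and the job is handed in when it is done.

Besides the shell and the picture viewer there is one more tool, called after "Call:" as name(argument=value, ...), one argument or row to a line, values as JSON. servo_tool: Moves the arm, as the interface text tells. Its arguments: {"type":"object","properties":{"offset":{"type":"array","items":{"type":"array","items":{"type":"number"}}},"twist":{"type":"array","items":{"type":"number"}},"hand":{"type":"number"},"squeeze":{"type":"number"}},"required":["offset","twist"]}

```bash
ls; mkdir -p pics; cat > h.py <<'E'
import numpy as np,cv2
from station import ctrl
def grab(n):
    im,d=ctrl.read_camera(n); np.savez(f'/tmp/{n}.npz',im=im,d=d); return im,d
def load(n):
    z=np.load(f'/tmp/{n}.npz'); return z['im'],z['d']
def ray(n,uv):
    c=ctrl.camera_info(n); K=np.array(c['mtx'],float);D=np.array(c['distortion'],float);E=np.array(c['extrinsics'],float)
    p=cv2.undistortPoints(np.array(uv,float).reshape(-1,1,2),K,D).reshape(-1,2)
    r=np.c_[p,np.ones(len(p))]
    return E,r
def onz(n,uv,z):
    E,r=ray(n,uv); w=r@E[:3,:3].T; o=E[:3,3]
    t=(np.broadcast_to(z,len(w))-o[2])/w[:,2]
    return o+w*t[:,None]
def cloud(n,d):
    h,w=d.shape; g=np.stack(np.meshgrid(np.arange(w),np.arange(h)),-1).reshape(-1,2)
    E,r=ray(n,g); P=(r*d.reshape(-1,1))@E[:3,:3].T+E[:3,3]
    P[d.reshape(-1)==0]=np.nan
    return P.reshape(h,w,3)
E
python3 - <<'E'
from h import *
for n in('top','scene'):
    im,d=grab(n); cv2.imwrite(f'pics/{n}0.png',im); c=ctrl.camera_info(n); print(n,np.round(c['extrinsics'],3).tolist(),np.round(c['mtx'],1).tolist(),c['distortion'])
print(ctrl.get_obs())
E
```

```text
pics
top [[-0.052, -0.975, 0.216, 350.882], [-0.999, 0.049, -0.016, -40.057], [0.005, -0.216, -0.976, 1065.236], [0.0, 0.0, 0.0, 1.0]] [[409.1, 0.0, 282.6], [0.0, 409.1, 207.2], [0.0, 0.0, 1.0]] [-0.06780204  0.          0.          0.          0.        ]
scene [[0.849, 0.41, -0.333, 895.789], [0.528, -0.672, 0.518, -572.0], [-0.011, -0.616, -0.788, 861.673], [0.0, 0.0, 0.0, 1.0]] [[401.5, 0.0, 274.4], [0.0, 401.5, 205.0], [0.0, 0.0, 1.0]] [-0.04552102  0.          0.          0.          0.        ]
{'time': 0.1, 'joints': array([-6.55473202e+01,  1.80011027e+01, -2.74872751e+00,  6.93385065e+01,
       -1.60931850e-03,  8.99993710e+01]), 'qvel': array([-0.14411144, -0.03909564,  0.24106939, -0.02805081, -0.02959467,
       -0.04579873]), 'joint_torque': array([ 5.74560527e-04, -5.40767097e+01,  3.40539837e+01,  1.12244152e-02,
       -4.34226479e-05, -1.91372891e-05]), 'position': array([ 248.15354442, -545.73868721,  244.50892297]), 'eef_rot': array([-1.79911663e+02,  1.60834683e-03,  2.44533113e+01]), 'ft_force': array([ 0.54821891,  0.32050324, -0.26507317]), 'wrist_torque': array([ 0.00703963,  0.05162997, -0.00954526]), 'gripper_force': 0.0, 'gripper_width': 1.000652494838954}
```

View pics/top0.png

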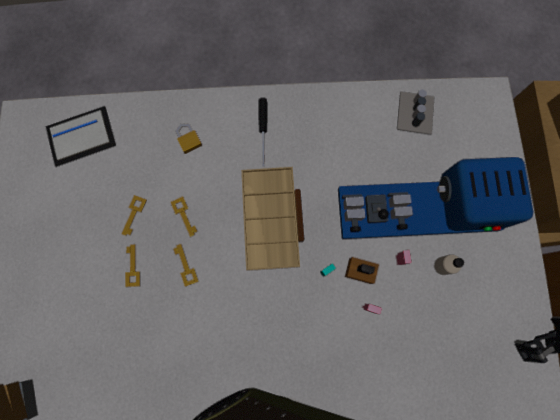

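View pics/scene0.png

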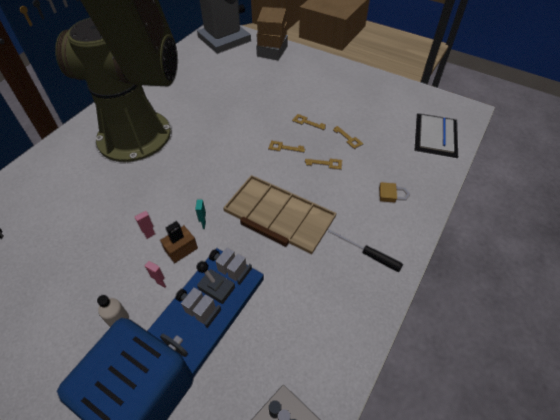

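Top view: keys at about (135,215), (184,216), (132,266), (186,265), tray (270,218), machine clamps (355,210) and (402,207), lever ball (383,213), stand (363,270). Next I'll measure these.

```bash
python3 - <<'E'
from h import *
for n in('top','scene'):
    im,d=load(n); P=cloud(n,d); hsv=cv2.cvtColor(im,cv2.COLOR_BGR2HSV)
    m=cv2.inRange(hsv,(15,120,60),(32,255,255))
    k,lab,st,ce=cv2.connectedComponentsWithStats(m)
    for i in range(1,k):
        if st[i,4]<90: continue
        vv,uu=np.where(lab==i); X=onz(n,np.c_[uu,vv],6.)[:,:2]
        if len(X)>900: continue
        (c,(a,b),t)=cv2.minAreaRect(X.astype(np.float32))
        bx=cv2.boxPoints((c,(a,b),t)); e=bx[1]-bx[0] if np.linalg.norm(bx[1]-bx[0])>np.linalg.norm(bx[2]-bx[1]) else bx[2]-bx[1]
        # axis from bow end (heavy side); mid extents
        e/=np.linalg.norm(e); q=(X-X.mean(0))@e; mid=(q.max()+q.min())/2
        if mid<0: e=-e;q=-q
        nrm=np.array([-e[1],e[0]]); s=(X-X.mean(0))@nrm; q0=(q.max()+q.min())/2
        bow=s[q<q.min()+35]; sh=s[(q>q0-10)&(q<q0+15)]
        o=X.mean(0)+e*q0+nrm*sh.mean()
        print(n,st[i].tolist(),'org',o.round(1),'ang bow->tip',np.degrees(np.arctan2(e[1],e[0])).round(1),'len',np.ptp(q).round(1),'bowmid-sh',(bow.mean()-sh.mean()).round(1))
    # high points region of machine jaws
    if n=='top':
        for nm,(u0,u1,v0,v1),(z0,z1) in [('Ljaw',(342,370,190,225),(68,80)),('Rjaw',(388,415,185,225),(68,80)),('ball',(365,395,195,225),(98,125)),('stand',(340,385,250,290),(44,54)),('handle',(340,385,250,290),(90,115)),('traytop',(235,305,160,275),(12,19)),('bar',(290,310,180,250),(22,30))]:
            Q=P[v0:v1,u0:u1].reshape(-1,3); Q=Q[(Q[:,2]>z0)&(Q[:,2]<z1)]
            if len(Q)<4: print(nm,len(Q));continue
            print(nm,len(Q),Q.mean(0).round(1),np.percentile(Q,3,axis=0).round(1),np.percentile(Q,97,axis=0).round(1),cv2.minAreaRect(Q[:,:2].astype(np.float32)))
    print('counter',np.nanmedian(P[110:130,300:350,2] if n=='top' else P[200:230,20:60,2]))
    cv2.imwrite('pics/%s_c.png'%n, cv2.resize(im[180:300,320:480] if n=='top' else im[190:340,120:320],None,fx=4,fy=4,interpolation=cv2.INTER_CUBIC))
E
```

```text
top [178, 131, 23, 21, 282] org [786.4 191.1] ang bow->tip -66.5 len 52.3 bowmid-sh -0.1
top [122, 196, 24, 39, 277] org [582.9 343.6] ang bow->tip 155.0 len 107.5 bowmid-sh -0.9
top [171, 197, 26, 39, 274] org [571.7 203.6] ang bow->tip -155.2 len 106.7 bowmid-sh 1.5
top [539, 232, 21, 12, 195] org [ 465.6 -775.2] ang bow->tip -89.7 len 58.4 bowmid-sh -0.1
top [126, 245, 14, 42, 305] org [451.2 340. ] ang bow->tip 1.3 len 105.5 bowmid-sh -1.4
top [174, 245, 24, 41, 292] org [448.3 202.2] ang bow->tip 17.8 len 107.0 bowmid-sh -0.1
top [348, 258, 30, 25, 320] org [ 404.  -253.7] ang bow->tip -108.9 len 70.3 bowmid-sh 4.3
Ljaw 328 [ 560.2 -236.7   74.3] [ 535.  -257.6   69.8] [ 585.9 -215.7   77.7] ((561.0206298828125, -237.19007873535156), (54.31892013549805, 44.08887481689453), 0.1525854617357254)
Rjaw 321 [ 560.  -355.5   74.1] [ 534.8 -376.7   70.4] [ 586.2 -334.5   77.8] ((560.2807006835938, -356.57879638671875), (46.26169967651367, 52.6804313659668), 89.03453063964844)
ball 95 [ 532.4 -295.5  112.8] [ 522.4 -306.5  104.5] [ 544.8 -285.5  118.5] ((533.02734375, -296.29931640625), 
[... 580 characters left out ...]
0.957518458366394)
bar 296 [559.2 -99.   25.4] [ 495.1 -106.3   22.5] [624.5 -91.9  28.6] ((559.4169921875, -99.1749496459961), (138.44664001464844, 15.696544647216797), 0.8438090682029724)
counter -0.13978541195194794
scene [293, 115, 32, 14, 111] org [450.2 337.4] ang bow->tip 3.6 len 104.5 bowmid-sh 1.2
scene [334, 127, 28, 21, 117] org [581.8 341.4] ang bow->tip 155.3 len 102.3 bowmid-sh -0.8
scene [269, 141, 35, 11, 128] org [446.9 200.2] ang bow->tip 17.7 len 103.9 bowmid-sh -0.6
scene [306, 159, 35, 10, 145] org [572.3 201.8] ang bow->tip -158.6 len 101.9 bowmid-sh -0.6
scene [380, 183, 17, 19, 269] org [777.6 194.6] ang bow->tip -67.3 len 64.7 bowmid-sh 0.4
counter 0.3592164442254102
```

View pics/top_c.png

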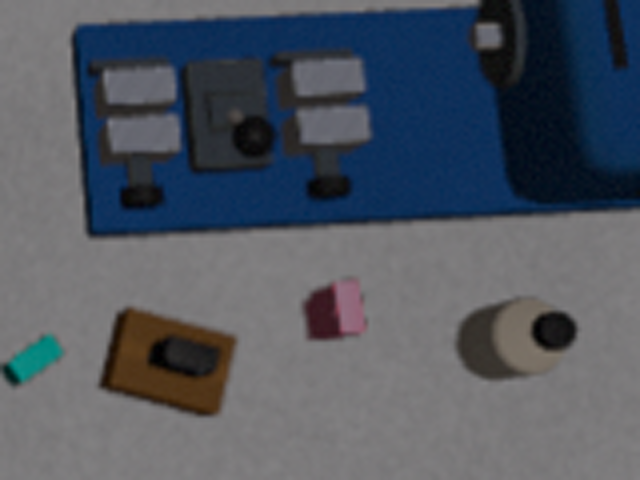

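View pics/scene_c.png

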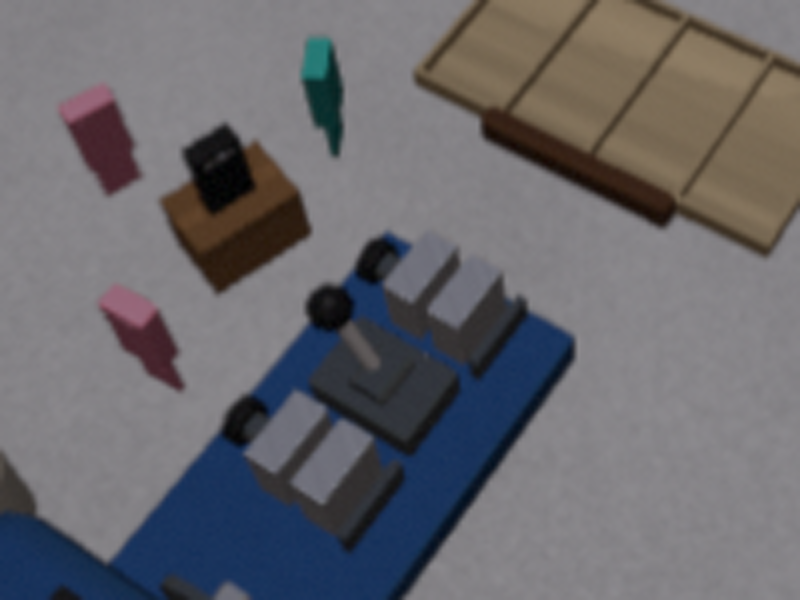

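Top crop: stand is turned about 18°, lever leans to the robot's side (ball at crop (253,136)), and the clamps are square to the world axes. Scene crop: handle is upright in the stand at (217,165), with pink and turquoise look-alikes around it. Now moving to the lever.

Call:
servo_tool(
  offset=[
    [0.035, 0.036, 0],
    [0.07, 0.071, 0],
    [0.105, 0.107, 0],
    [0.14, 0.143, 0],
    [0.175, 0.178, 0],
  ],
  twist=[-0.1, -0.2, -0.3, -0.4, -0.427],
  hand=0,
  squeeze=60,
)

```text
time: 0.6
position: [424.2, -366.5, 245.0]
eef_rot: [-180.0, 0.0, -0.2]
ft_force: [1.4, -0.6, -0.9]
gripper_width: 0.147
gripper_force: 0.0
```

Call:
servo_tool(
  offset=[
    [0.035, 0.035, 0],
    [0.067, 0.071, 0],
    [0.067, 0.071, -0.045],
    [0.067, 0.071, -0.09],
    [0.067, 0.071, -0.133],
  ],
  twist=[0, 0, 0, 0, 0],
)

```text
time: 1.1
position: [490.6, -296.3, 110.6]
eef_rot: [180.0, -0.0, 0.1]
ft_force: [-0.4, 0.8, 0.5]
gripper_width: -0.002
gripper_force: 0.0
```

```bash
python3 - <<'E'
from h import *
im,d=load('scene'); P=cloud('scene',d).reshape(-1,3)
for nm,c,z in [('Ljaw',(560,-237),(70,79)),('Rjaw',(560,-356),(70,79)),('ball',(531,-296),(98,125)),('stand',(408,-248),(45,54)),('handle',(408,-248),(96,115)),('bar',(559,-99),(22,30))]:
    r=75 if nm=='bar' else 45 if nm=='stand' else 32
    Q=P[(P[:,2]>z[0])&(P[:,2]<z[1])&(np.hypot(P[:,0]-c[0],P[:,1]-c[1])<r)]
    print(nm,len(Q),Q.mean(0).round(1) if len(Q) else '', [np.round(v,1) for v in cv2.minAreaRect(Q[:,:2].astype(np.float32))] if len(Q)>4 else '')
o=ctrl.get_obs(); print(o['position'],o['eef_rot'],o['ft_force'])
im,d=grab('top'); P=cloud('top',d); s=im[150:300,320:480]; cv2.imwrite('pics/a1.png',cv2.resize(s,None,fx=4,fy=4))
E
```

```text
Ljaw 362 [ 560.6 -238.1   75.4] [array([ 559.7, -236.9]), array([45.1, 53.7]), np.float64(89.9)]
Rjaw 434 [ 560.3 -358.2   75.2] [array([ 558.9, -358.1]), array([44.6, 54.4]), np.float64(89.8)]
ball 117 [ 535.2 -299.8  113.6] [array([ 532.7, -297.9]), array([23.4, 22.8]), np.float64(79.6)]
stand 383 [ 409.9 -252.3   50.4] [array([ 404.3, -248.2]), array([70.7, 52.1]), np.float64(71.3)]
handle 113 [ 406.9 -249.7  103.9] [array([ 405.6, -249. ]), array([31.7, 18.6]), np.float64(70.3)]
bar 268 [ 560.7 -102.1   25.1] [array([ 559.6, -101.7]), array([137.6,  17.1]), np.float64(1.4)]
[ 490.57467601 -296.30645788  110.63799601] [ 1.79991163e+02 -4.42460071e-03  7.51779047e-02] [-0.38683006  0.78075269  0.52803276]
```

View pics/a1.png

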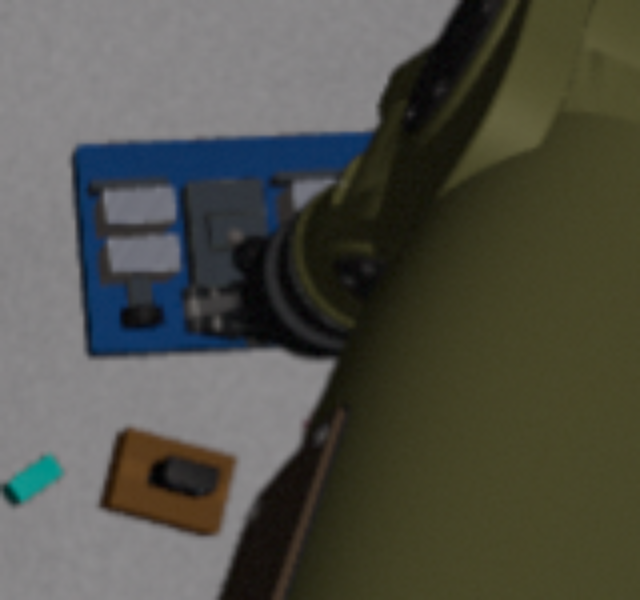

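The fingers stand just in front of the ball. Now pushing the lever.

Call:
servo_tool(
  offset=[
    [0.015, 0, 0],
    [0.03, 0, 0],
    [0.045, 0, 0],
    [0.06, 0, 0],
    [0.07, 0, 0],
  ],
  twist=[0, 0, 0, 0, 0],
)

```text
time: 1.65
position: [560.8, -297.2, 112.9]
eef_rot: [-180.0, 0.0, -0.0]
ft_force: [-1.9, -0.7, -0.9]
gripper_width: 0.001
gripper_force: 0.7
```

Call:
servo_tool(
  offset=[
    [0.003, 0, 0],
    [0.005, 0, 0],
    [0.005, 0, 0],
  ],
  twist=[0, 0, 0],
)

```text
time: 1.95
position: [564.9, -297.2, 112.3]
eef_rot: [-180.0, 0.0, -0.0]
ft_force: [-1.1, -0.3, -0.3]
gripper_width: -0.007
gripper_force: 0.3
```

Call:
servo_tool(
  offset=[
    [0.002, 0, 0],
    [0.003, 0, 0],
    [0.003, 0, 0],
  ],
  twist=[0, 0, 0],
)

```text
time: 2.25
position: [565.4, -297.1, 112.1]
eef_rot: [-180.0, 0.3, -0.1]
ft_force: [-8.7, -0.1, 4.0]
gripper_width: -0.003
gripper_force: 4.3
```

```bash
python3 - <<'E'
from h import *
im,d=grab('scene'); P=cloud('scene',d).reshape(-1,3)
Q=P[(P[:,2]>90)&(P[:,2]<120)&(P[:,0]>578)&(P[:,0]<620)&(abs(P[:,1]+297)<25)]
print(len(Q),Q.min(0),Q.max(0),Q.mean(0)); o=ctrl.get_obs();print(o['position'],o['ft_force'])
cv2.imwrite('pics/a2.png',cv2.resize(im[190:340,120:320],None,fx=4,fy=4))
E
```

```text
120 [ 578.23455426 -310.00407661  101.97907108] [ 601.27164428 -286.56830749  119.37817053] [ 590.77971213 -299.73700487  112.68234646]
[ 565.41790259 -297.12536246  112.14419375] [-8.60061683 -0.70324567  2.72945562]
```

View pics/a2.png

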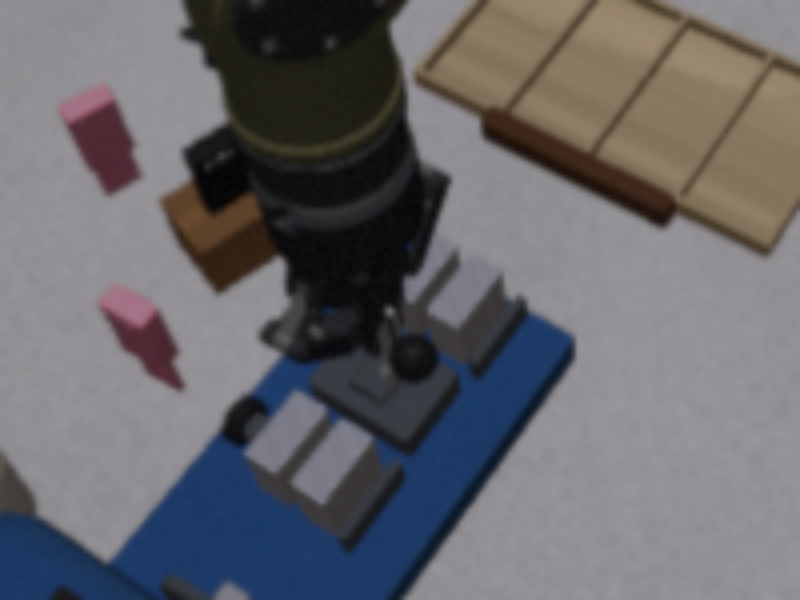

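The lever is against its far stop: the ball is on the far side at crop (415,357), with 8.7 N on the tool. Now going to the gauge.

Call:
servo_tool(
  offset=[
    [-0.03, 0, 0.02],
    [-0.06, 0.01, 0.06],
    [-0.1, 0.03, 0.08],
    [-0.14, 0.045, 0.08],
    [-0.161, 0.049, 0.08],
  ],
  twist=[0.14, 0.28, 0.42, 0.56, 0.7],
  hand=0.6,
)

```text
time: 2.8
position: [405.0, -246.9, 193.4]
eef_rot: [179.9, -0.0, 40.4]
ft_force: [-0.2, -0.3, 1.0]
gripper_width: 0.6
gripper_force: 0.0
```

Call:
servo_tool(
  offset=[
    [0, 0, 0],
    [0, 0, 0],
    [0, 0, 0],
    [0, 0, 0],
    [0, 0, 0],
  ],
  twist=[0.14, 0.28, 0.42, 0.546, 0.546],
)

```text
time: 3.3
position: [407.5, -248.3, 192.8]
eef_rot: [179.9, -0.0, 71.4]
ft_force: [-0.2, -0.6, -0.5]
gripper_width: 0.602
gripper_force: 0.0
```

Call:
servo_tool(
  offset=[
    [0, 0, -0.03],
    [0, 0, -0.06],
    [0, 0, -0.09],
    [0, 0, -0.112],
    [0, 0, -0.112],
  ],
  twist=[0, 0, 0, 0, 0],
)

```text
time: 3.8
position: [405.2, -246.8, 77.8]
eef_rot: [-179.7, -0.1, 71.2]
ft_force: [-0.4, 0.8, -0.0]
gripper_width: 0.602
gripper_force: 0.0
```

Call:
servo_tool(
  offset=[
    [0, 0, 0],
    [0, 0, 0],
    [0, 0, 0],
    [0, 0, 0],
    [0, 0, 0],
  ],
  twist=[0, 0, 0, 0, 0],
  hand=0,
)

```text
time: 4.3
position: [408.4, -248.8, 81.8]
eef_rot: [179.9, 0.0, 71.4]
ft_force: [-2.1, 0.4, 6.3]
gripper_width: 0.182
gripper_force: 61.4
```

Call:
servo_tool(
  offset=[
    [0, 0, 0.02],
    [0, 0, 0.05],
    [0, 0, 0.1],
    [0.04, 0.003, 0.1],
    [0.08, 0.006, 0.1],
  ],
  twist=[0, 0, 0, 0.1, 0.2],
)

```text
time: 4.8
position: [489.4, -243.1, 183.5]
eef_rot: [179.7, 0.1, 83.0]
ft_force: [0.3, -0.9, -0.5]
gripper_width: 0.176
gripper_force: 60.5
```

Call:
servo_tool(
  offset=[
    [0.04, 0.003, 0],
    [0.073, 0.005, 0],
    [0.073, 0.005, -0.015],
    [0.073, 0.005, -0.03],
    [0.073, 0.005, -0.03],
  ],
  twist=[0.06, 0.1236, 0.1236, 0.1236, 0.1236],
)

```text
time: 5.3
position: [559.2, -236.4, 148.3]
eef_rot: [-179.8, -0.1, 89.9]
ft_force: [-0.8, 0.1, -1.5]
gripper_width: 0.179
gripper_force: 60.4
```

```bash
python3 - <<'E'
from h import *
im,d=grab('scene'); P=cloud('scene',d)
o=ctrl.get_obs();print(o['position'],o['eef_rot'],o['ft_force'],o['gripper_width'])
F=P.reshape(-1,3)
for z0,z1 in((70,79),(84,95),(95,105),(105,116),(122,135),(135,150)):
    Q=F[(F[:,2]>z0)&(F[:,2]<z1)&(abs(F[:,0]-560)<32)&(abs(F[:,1]+237)<32)]
    print(z0,len(Q),Q.min(0).round(1),Q.max(0).round(1),Q.mean(0).round(1)) if len(Q) else print(z0,0)
cv2.imwrite('pics/a3.png',cv2.resize(im[190:310,180:290],None,fx=5,fy=5,interpolation=cv2.INTER_CUBIC))
t,_=grab('top'); cv2.imwrite('pics/a3t.png',cv2.resize(t[150:300,320:480],None,fx=4,fy=4))
E
```

```text
[ 559.56669682 -236.72405904  149.53382226] [-1.79881084e+02 -5.32682937e-02  8.99175925e+01] [-0.06085591 -0.2887737  -1.64719758] 0.17925967960066916
70 277 [ 532.1 -259.9   70.2] [ 586.9 -214.2   78.9] [ 565.6 -241.8   75.2]
84 27 [ 555.2 -249.9   84. ] [ 561.3 -223.5   94.8] [ 559.6 -237.8   89.2]
95 24 [ 556.2 -249.4   95.6] [ 561.  -223.1  105. ] [ 560.  -237.8  100.2]
105 6 [ 555.6 -249.7  105.3] [ 561.  -237.4  113.6] [ 558.9 -245.6  108. ]
122 29 [ 552.  -252.8  122.2] [ 570.7 -239.7  134.5] [ 562.1 -248.8  127.6]
135 49 [ 537.1 -252.8  135.3] [ 579.3 -234.   150. ] [ 564.8 -247.   143.1]
```

View pics/a3.png

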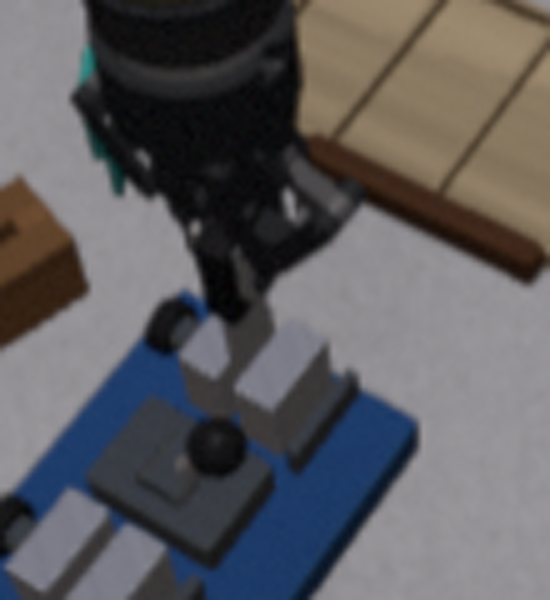

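The blade hangs above the left gap, with its face about 1 mm towards the robot. Lowering with a small shift, watching the force.

Call:
servo_tool(
  offset=[
    [0.0006, 0, -0.006],
    [0.0006, 0, -0.012],
    [0.0006, 0, -0.018],
    [0.0006, 0, -0.022],
    [0.0006, 0, -0.022],
  ],
  twist=[0, 0, 0, 0, 0],
)

```text
time: 5.9
position: [560.4, -237.0, 127.5]
eef_rot: [-179.9, -0.0, 89.9]
ft_force: [0.8, -0.4, -2.0]
gripper_width: 0.187
gripper_force: 60.5
```

Call:
servo_tool(
  offset=[
    [0, 0, -0.006],
    [0, 0, -0.012],
    [0, 0, -0.017],
    [0, 0, -0.021],
    [0, 0, -0.021],
  ],
  twist=[0, 0, 0, 0, 0],
)

```text
time: 6.4
position: [560.9, -237.1, 107.1]
eef_rot: [-180.0, -0.0, 89.9]
ft_force: [0.2, 0.5, -0.8]
gripper_width: 0.179
gripper_force: 60.5
```

Call:
servo_tool(
  offset=[
    [0, 0, -0.001],
    [0, 0, -0.002],
    [0, 0, -0.003],
    [0, 0, -0.003],
    [0, 0, -0.003],
  ],
  twist=[0, 0, 0, 0, 0],
)

```text
time: 6.9
position: [561.0, -237.2, 106.8]
eef_rot: [179.9, 0.0, 89.9]
ft_force: [-6.5, 3.5, 17.3]
gripper_width: 0.182
gripper_force: 63.4
```

Call:
servo_tool(
  offset=[
    [0, 0, 0.001],
    [0, 0, 0.001],
    [0, 0, 0.001],
    [0, 0, 0.001],
    [0, 0, 0.001],
  ],
  twist=[0, 0, 0, 0, 0],
)

```text
time: 7.4
position: [561.0, -237.2, 106.8]
eef_rot: [180.0, 0.0, 89.9]
ft_force: [-2.9, 2.1, 9.8]
gripper_width: 0.18
gripper_force: 62.2
```

```bash
python3 - <<'E'
from h import *
im,d=grab('scene'); F=cloud('scene',d).reshape(-1,3)
o=ctrl.get_obs();print(o['position'],o['eef_rot'],o['ft_force'],o['gripper_width'])
for z0,z1 in((78,84),(84,90),(90,100),(100,110)):
    Q=F[(F[:,2]>z0)&(F[:,2]<z1)&(abs(F[:,0]-560)<14)&(abs(F[:,1]+237)<22)]
    print(z0,len(Q),Q.min(0).round(1),Q.max(0).round(1),Q.mean(0).round(1)) if len(Q) else print(z0,0)
cv2.imwrite('pics/a4.png',cv2.resize(im[230:310,190:270],None,fx=7,fy=7,interpolation=cv2.INTER_CUBIC))
E
```

```text
[ 561.0210732  -237.1573579   106.78484574] [1.79957571e+02 1.71817227e-02 8.99220116e+01] [-4.26447335  1.94281494 10.86105099] 0.17978635087919853
78 15 [ 552.2 -257.4   79.1] [ 568.4 -240.8   83.8] [ 563.2 -249.5   81. ]
84 11 [ 556.  -253.5   85.2] [ 567.8 -243.5   89.9] [ 563.4 -250.4   87.3]
90 17 [ 552.8 -253.7   90.1] [ 568.1 -245.4  100. ] [ 563.3 -251.3   95.5]
100 20 [ 555.3 -253.8  100.2] [ 573.9 -245.5  109.4] [ 565.  -250.3  104.7]
```

View pics/a4.png

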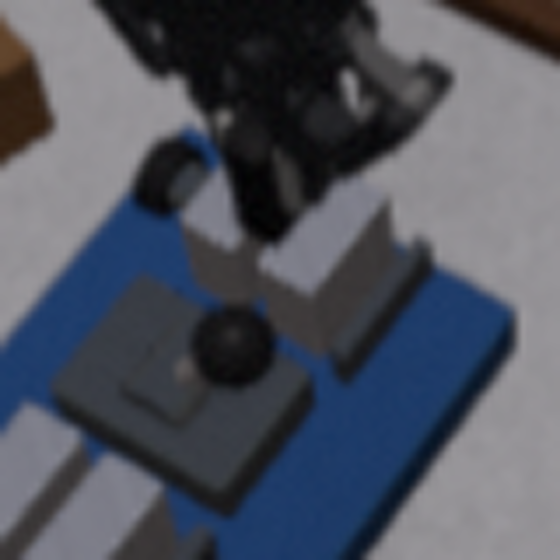

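The gauge is seated in the left clamp: handle underside on the jaws, lever still on the far side. On to the right clamp.

Call:
servo_tool(
  offset=[
    [0, 0, 0.02],
    [0, 0, 0.045],
    [0, 0, 0.075],
    [-0.0002, -0.035, 0.075],
    [-0.0005, -0.08, 0.075],
  ],
  twist=[0, 0, 0, 0, 0],
)

```text
time: 7.95
position: [561.8, -316.8, 182.0]
eef_rot: [179.8, 0.1, 90.1]
ft_force: [1.0, -0.1, -1.4]
gripper_width: 0.181
gripper_force: 60.6
```

Call:
servo_tool(
  offset=[
    [0, -0.04, 0],
    [0, -0.04, -0.015],
    [0, -0.04, -0.03],
    [0, -0.04, -0.03],
    [0, -0.04, -0.03],
  ],
  twist=[0, 0, 0, 0, 0],
)

```text
time: 8.45
position: [560.2, -356.9, 150.1]
eef_rot: [-180.0, -0.0, 89.9]
ft_force: [0.9, -0.7, -0.2]
gripper_width: 0.178
gripper_force: 60.5
```

Call:
servo_tool(
  offset=[
    [0, 0, -0.006],
    [0, 0, -0.012],
    [0, 0, -0.018],
    [0, 0, -0.022],
    [0, 0, -0.022],
  ],
  twist=[0, 0, 0, 0, 0],
)

```text
time: 8.95
position: [560.0, -356.8, 127.4]
eef_rot: [-179.9, -0.0, 89.9]
ft_force: [-0.1, 0.4, -1.0]
gripper_width: 0.185
gripper_force: 60.5
```

```bash
python3 - <<'E'
from h import *
im,d=grab('scene'); F=cloud('scene',d).reshape(-1,3)
o=ctrl.get_obs();print(o['position'],o['eef_rot'],o['ft_force'],o['gripper_width'])
for z0,z1 in((72,78),(80,88),(88,98)):
    Q=F[(F[:,2]>z0)&(F[:,2]<z1)&(abs(F[:,0]-560)<30)&(abs(F[:,1]+357)<24)]
    print(z0,len(Q),Q.min(0).round(1),Q.max(0).round(1),Q.mean(0).round(1)) if len(Q) else print(z0,0)
E
```

```text
[ 560.21240998 -356.94424103  127.86608917] [-1.79959323e+02 -2.27987718e-02  8.99270653e+01] [ 0.50208268 -0.38822187 -2.02986524] 0.17458039900006525
72 295 [ 532.4 -380.6   72.1] [ 586.5 -336.3   77.8] [ 567.  -361.5   75.2]
80 13 [ 556.6 -370.4   80.7] [ 562.6 -345.7   86.7] [ 560.9 -363.3   83.2]
88 0
```

Call:
servo_tool(
  offset=[
    [0, 0, -0.006],
    [0, 0, -0.012],
    [0, 0, -0.017],
    [0, 0, -0.02],
    [0, 0, -0.021],
  ],
  twist=[0, 0, 0, 0, 0],
)

```text
time: 9.5
position: [560.1, -357.0, 106.8]
eef_rot: [-180.0, -0.0, 89.9]
ft_force: [-2.0, 1.2, 2.5]
gripper_width: 0.178
gripper_force: 61.0
```

Call:
servo_tool(
  offset=[
    [0, 0, -0.001],
    [0, 0, -0.002],
    [0, 0, -0.0025],
    [0, 0, -0.0025],
    [0, 0, -0.0025],
  ],
  twist=[0, 0, 0, 0, 0],
)

```text
time: 10.0
position: [560.2, -357.0, 106.8]
eef_rot: [180.0, 0.0, 89.9]
ft_force: [-5.3, 2.5, 12.1]
gripper_width: 0.18
gripper_force: 62.5
```

Call:
servo_tool(
  offset=[
    [0, 0, 0],
    [0, 0, 0],
    [0, 0, 0],
    [0, 0, 0],
    [0, 0, 0],
  ],
  twist=[0, 0, 0, 0, 0],
)

```text
time: 10.5
position: [560.2, -357.0, 106.8]
eef_rot: [180.0, 0.0, 89.9]
ft_force: [-5.6, 4.8, 11.3]
gripper_width: 0.183
gripper_force: 62.5
```

Call:
servo_tool(
  offset=[
    [0, 0, 0.02],
    [0, 0, 0.05],
    [0, 0, 0.085],
    [-0.03, 0.02, 0.085],
    [-0.07, 0.048, 0.085],
  ],
  twist=[0, 0, 0, -0.08, -0.16],
)

```text
time: 11.0
position: [492.4, -310.5, 191.4]
eef_rot: [179.7, 0.1, 80.6]
ft_force: [0.4, 0.3, -1.2]
gripper_width: 0.183
gripper_force: 60.5
```

Call:
servo_tool(
  offset=[
    [-0.035, 0.025, 0],
    [-0.07, 0.05, 0],
    [-0.0825, 0.0607, 0],
    [-0.0825, 0.0607, -0.03],
    [-0.0825, 0.0607, -0.058],
  ],
  twist=[-0.08, -0.1646, -0.1646, -0.1646, -0.1646],
)

```text
time: 11.5
position: [408.7, -248.8, 132.5]
eef_rot: [179.8, 0.1, 71.3]
ft_force: [-1.0, 0.1, -2.5]
gripper_width: 0.176
gripper_force: 60.6
```

```bash
python3 - <<'E'
from h import *
for n in('scene','top'):
    im,d=grab(n); F=cloud(n,d).reshape(-1,3)
    for z0,z1 in((46,54),(58,64),(64,72),(72,80),(80,92),(104,118)):
        Q=F[(F[:,2]>z0)&(F[:,2]<z1)&(abs(F[:,0]-408)<42)&(abs(F[:,1]+248)<42)]
        print(n,z0,len(Q),Q.mean(0).round(1),[np.round(v,1) for v in cv2.minAreaRect(Q[:,:2].astype(np.float32))]) if len(Q)>4 else print(z0,len(Q))
    cv2.imwrite(f'pics/a5{n}.png',cv2.resize(im[180:280,130:230] if n=='scene' else im[220:300,320:420],None,fx=6,fy=6,interpolation=cv2.INTER_CUBIC))
o=ctrl.get_obs();print(o['position'],o['eef_rot'],o['ft_force'],o['gripper_width'])
E
```

```text
scene 46 422 [ 408.  -251.2   50.4] [array([ 405.1, -248.5]), array([70.8, 52.9]), np.float64(70.5)]
58 0
scene 64 18 [ 409.1 -249.    68.3] [array([ 409. , -249.5]), array([25.4,  2.8]), np.float64(72.7)]
scene 72 24 [ 408.8 -250.    75.9] [array([ 408.8, -249.4]), array([25.9,  3.7]), np.float64(67.6)]
scene 80 36 [ 408.7 -250.3   85.9] [array([ 409.1, -250. ]), array([26.3,  4.5]), np.float64(61.4)]
scene 104 38 [ 411.8 -255.   109.8] [array([ 412.1, -253.2]), array([34.1, 12.7]), np.float64(49.9)]
top 46 244 [ 410.6 -230.3   49.7] [array([ 411. , -236.3]), array([46. , 47.5]), np.float64(70.8)]
58 0
64 2
72 0
80 1
top 104 9 [ 410.2 -232.3  112. ] [array([ 410. , -232.4]), array([ 2.8, 14.4]), np.float64(88.6)]
[ 405.70154797 -247.08263537  129.26075835] [-1.79726809e+02 -6.23988405e-02  7.13218753e+01] [-0.21942506 -0.22471139 -0.73140254] 0.18092089076091242
```

View pics/a5scene.png

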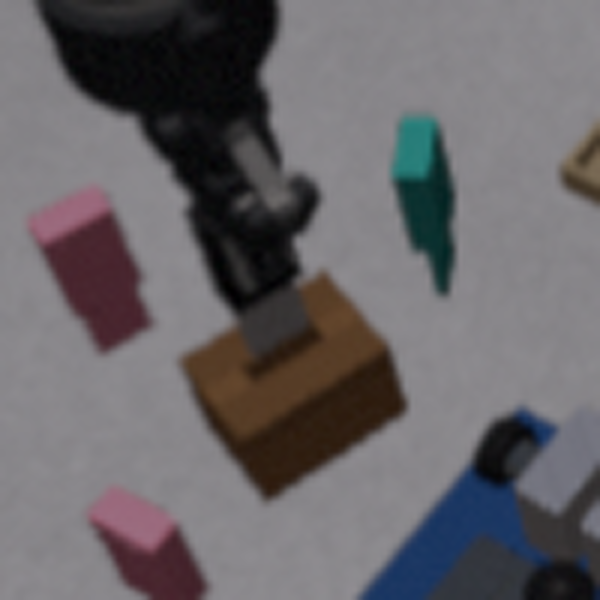

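The blade is directly over the slot. The slot's far edge shows in the crop from (250,378) to (322,335). I'll compute its position.

```bash
python3 - <<'E'
from h import *
c=np.array([(250,378),(322,335),(258,362),(310,329)])/6+np.array([130,180])-.4
a=onz('scene',c[:2],50.); print(a)
b=onz('scene',c[2:],63.); print('blade bottom far edge if z63',b)
th=np.radians(-18.6); ex=np.array([np.cos(th),np.sin(th)]); ey=np.array([-ex[1],ex[0]])
for p in (a,b): print('along gauge x,y from (408,-248.5):',((p[:,:2]-[408,-248.5])@ex).round(1),((p[:,:2]-[408,-248.5])@ey).round(1))
im,d=load('scene'); K=im[180:280,130:230]
# dark slot mask
g=K.sum(2)
m=(g<95)&(np.indices(g.shape)[0]>45)
vv,uu=np.where(m); w=onz('scene',np.c_[uu+130,vv+180],50.)[:,:2]-[408,-248.5]
s=np.c_[w@ex,w@ey]; s=s[(abs(s)<20).all(1)]; print(len(s),s.min(0),s.max(0),np.percentile(s,[3,97],axis=0))
top0=cv2.imread('pics/top0.png'); 
E
```

```text
[[ 401.57326593 -264.67926554   50.        ]
 [ 412.98869171 -233.37212525   50.        ]]
blade bottom far edge if z63 [[ 407.23780819 -262.16350284   63.        ]
 [ 414.73431752 -239.09550114   63.        ]]
along gauge x,y from (408,-248.5): [-0.9 -0.1] [-17.4  15.9]
along gauge x,y from (408,-248.5): [3.6 3.4] [-13.2  11.1]
17 [ -5.66317022 -13.6553006 ] [-0.97371733 12.3215289 ] [[ -5.36656653 -12.75679699]
 [ -1.12508449  11.58327109]]
```

Call:
servo_tool(
  offset=[
    [0, 0, 0],
    [0, 0, 0],
    [0, 0, 0],
    [0, 0, 0],
    [0, 0, 0],
  ],
  twist=[0, 0, 0, 0, 0],
)

```text
time: 12.1
position: [408.4, -248.7, 132.4]
eef_rot: [179.9, 0.0, 71.3]
ft_force: [0.8, 0.3, -0.8]
gripper_width: 0.18
gripper_force: 60.3
```

```bash
python3 - <<'E'
from h import *
im,d=grab('scene')
o=ctrl.get_obs();print(o['position'],o['eef_rot'],o['ft_force'])
P=cloud('scene',d); F=P.reshape(-1,3)
th=np.radians(-18.6); ex=np.array([np.cos(th),np.sin(th)]); ey=np.array([-ex[1],ex[0]])
def loc(w): w=w[:,:2]-[408,-248.5]; return np.c_[w@ex,w@ey]
Q=F[(F[:,2]>66)&(F[:,2]<95)]; s=loc(Q); s=s[(abs(s[:,0])<12)&(abs(s[:,1])<20)]
print('blade face',len(s),np.median(s,axis=0).round(1),np.percentile(s,[5,50,95],axis=0).round(1).tolist())
Q=F[(F[:,2]>48)&(F[:,2]<52.5)]; s=loc(Q); s=s[(abs(s[:,0])<35)&(abs(s[:,1])<45)]
print('stand top',len(s),np.percentile(s,[1,50,99],axis=0).round(1).tolist())
cv2.imwrite('/tmp/x.png',im)
K=cv2.resize(im[180:280,130:230],None,fx=6,fy=6,interpolation=cv2.INTER_CUBIC)
# overlay expected stand top outline and slot for centre (cx) guesses
c=ctrl.camera_info('scene');M=np.linalg.inv(np.array(c['extrinsics'],float))
def proj(pts):
    q,_=cv2.projectPoints(np.array(pts,float),cv2.Rodrigues(M[:3,:3])[0],M[:3,3],np.array(c['mtx'],float),np.array(c['distortion'],float)); return ((q.reshape(-1,2)-[130,180]+.5)*6).astype(np.int32)
K=cv2.convertScaleAbs(K,alpha=2)
for (hx,hy,col) in ((25,35,(0,255,0)),(5,17,(255,255,0))):
    pts=[np.r_[np.array([408,-248.5])+a*hx*ex+b*hy*ey,50] for a,b in((1,1),(1,-1),(-1,-1),(-1,1))]
    cv2.polylines(K,[proj(pts)],True,col,1)
cv2.imwrite('pics/a6.png',K)
E
```

```text
[ 408.23380394 -248.63425781  132.17581217] [1.79965294e+02 9.51849652e-03 7.13228739e+01] [ 0.16759256  0.25723993 -1.04014049]
blade face 81 [ 1.2 -0. ] [[-0.7, -12.8], [1.2, -0.0], [2.8, 11.0]]
stand top 358 [[-28.0, -35.7], [2.8, -5.2], [22.3, 34.1]]
```

View pics/a6.png

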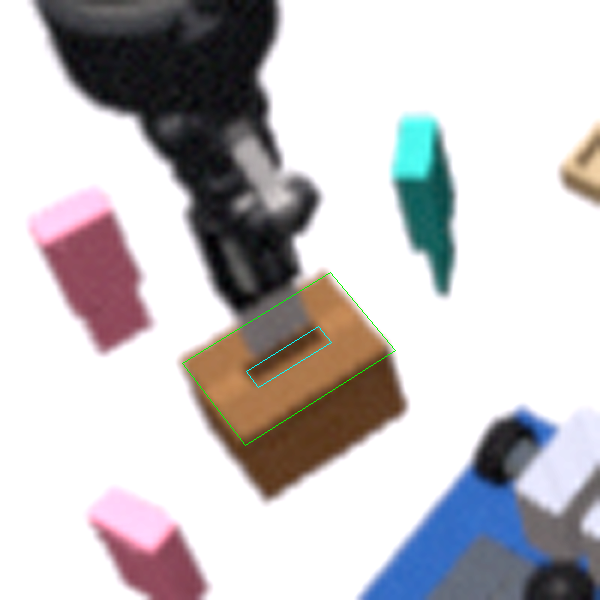

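The overlay shows the block lying about 3 mm towards the robot of my assumed centre, and the blade about 1.5 mm too far in +x of the slot. Correcting and lowering.

Call:
servo_tool(
  offset=[
    [-0.0013, 0.0004, -0.005],
    [-0.0013, 0.0004, -0.01],
    [-0.0013, 0.0004, -0.016],
    [-0.0013, 0.0004, -0.022],
    [-0.0013, 0.0004, -0.024],
  ],
  twist=[0, 0, 0, 0, 0],
)

```text
time: 12.65
position: [406.1, -247.7, 106.7]
eef_rot: [-179.9, -0.0, 71.3]
ft_force: [-0.4, 0.6, -1.8]
gripper_width: 0.179
gripper_force: 60.3
```

Call:
servo_tool(
  offset=[
    [0, 0, -0.006],
    [0, 0, -0.012],
    [0, 0, -0.018],
    [0, 0, -0.023],
    [0, 0, -0.0245],
  ],
  twist=[0, 0, 0, 0, 0],
)

```text
time: 13.15
position: [406.3, -247.8, 82.6]
eef_rot: [-179.9, -0.0, 71.3]
ft_force: [-0.2, -0.7, -2.1]
gripper_width: 0.178
gripper_force: 60.3
```

Call:
servo_tool(
  offset=[
    [0, 0, -0.001],
    [0, 0, -0.002],
    [0, 0, -0.003],
    [0, 0, -0.003],
  ],
  twist=[0, 0, 0, 0],
)

```text
time: 13.55
position: [406.8, -248.1, 81.8]
eef_rot: [180.0, 0.0, 71.3]
ft_force: [-4.3, 3.2, 13.9]
gripper_width: 0.176
gripper_force: 62.7
```

Call:
servo_tool(
  offset=[
    [0, 0, 0.001],
    [0, 0, 0.001],
    [0, 0, 0.001],
    [0, 0, 0.02],
    [0, 0, 0.06],
  ],
  twist=[0, 0, 0, 0, 0],
  hand=0.5,
)

```text
time: 14.05
position: [404.4, -246.7, 138.2]
eef_rot: [-179.6, -0.1, 71.3]
ft_force: [0.2, 0.5, 0.4]
gripper_width: 0.497
gripper_force: 0.0
```

Call:
servo_tool(
  offset=[
    [0, 0, 0.04],
    [0.03, -0.006, 0.06],
    [0.075, -0.015, 0.06],
    [0.12, -0.025, 0.06],
    [0.165, -0.035, 0.06],
  ],
  twist=[-0.12, -0.26, -0.4, -0.54, -0.68],
  hand=0,
)

```text
time: 14.55
position: [573.5, -283.5, 200.6]
eef_rot: [180.0, -0.0, 32.0]
ft_force: [0.1, 0.5, 1.3]
gripper_width: -0.001
gripper_force: 0.0
```

Call:
servo_tool(
  offset=[
    [0.03, -0.007, 0],
    [0.061, -0.014, 0],
    [0.061, -0.014, 0],
    [0.061, -0.014, 0],
    [0.061, -0.014, 0],
  ],
  twist=[-0.14, -0.28, -0.42, -0.56, -0.566],
)

```text
time: 15.05
position: [632.8, -297.0, 199.4]
eef_rot: [-180.0, 0.1, -0.1]
ft_force: [-0.0, 0.6, 0.5]
gripper_width: 0.002
gripper_force: 0.0
```

```bash
python3 - <<'E'
from h import *
im,d=grab('scene'); F=cloud('scene',d).reshape(-1,3)
o=ctrl.get_obs();print(o['position'],o['eef_rot'],o['gripper_width'])
th=np.radians(-18.6); ex=np.array([np.cos(th),np.sin(th)]); ey=np.array([-ex[1],ex[0]])
for z0,z1 in((47,53),(85,100),(101,108)):
    Q=F[(F[:,2]>z0)&(F[:,2]<z1)]; w=Q[:,:2]-[408,-248.5]; s=np.c_[w@ex,w@ey]; k=(abs(s[:,0])<35)&(abs(s[:,1])<40)
    print(z0,k.sum(),np.percentile(s[k],[2,50,98],axis=0).round(1).tolist(),Q[k,2].max())
E
```

```text
[ 632.58346234 -297.02554273  199.70531736] [-1.79979506e+02  4.34938170e-02  6.05372111e-02] -0.002982794752058602
47 353 [[-27.3, -35.6], [5.7, -8.4], [22.1, 33.3]] 52.98522725186092
85 53 [[-4.9, -16.9], [4.8, -4.0], [6.6, 13.8]] 99.98767567696473
101 87 [[-10.1, -16.5], [-1.4, -1.7], [6.1, 14.4]] 107.87065148869988
```

Call:
servo_tool(
  offset=[
    [0, 0, -0.03],
    [0, 0, -0.06],
    [0, 0, -0.089],
    [0, 0, -0.089],
    [-0.008, 0, -0.089],
  ],
  twist=[0, 0, 0, 0, 0],
)

```text
time: 15.6
position: [624.7, -296.9, 111.4]
eef_rot: [-180.0, 0.0, 0.1]
ft_force: [0.9, 0.4, -0.2]
gripper_width: -0.005
gripper_force: 0.0
```

Call:
servo_tool(
  offset=[
    [-0.015, 0, 0],
    [-0.03, 0, 0],
    [-0.045, 0, 0],
    [-0.058, 0, 0],
    [-0.065, 0, 0],
  ],
  twist=[0, 0, 0, 0, 0],
)

```text
time: 16.1
position: [560.0, -297.9, 114.2]
eef_rot: [179.9, -0.2, -0.0]
ft_force: [1.6, 0.0, -1.8]
gripper_width: 0.0
gripper_force: 0.7
```

Call:
servo_tool(
  offset=[
    [-0.002, 0, 0],
    [-0.004, 0, 0],
    [-0.005, 0, 0],
    [-0.006, 0, 0],
    [-0.006, 0, 0],
  ],
  twist=[0, 0, 0, 0, 0],
)

```text
time: 16.6
position: [554.9, -297.3, 111.8]
eef_rot: [180.0, -0.1, -0.0]
ft_force: [3.4, -0.3, 1.9]
gripper_width: -0.005
gripper_force: 1.9
```

Call:
servo_tool(
  offset=[
    [-0.0015, 0, 0],
    [-0.002, 0, 0],
    [0.01, 0, 0],
    [0.015, 0, 0.02],
    [0.015, 0, 0.06],
  ],
  twist=[0, 0, 0, 0, 0],
)

```text
time: 17.1
position: [566.4, -295.5, 167.6]
eef_rot: [-179.8, 0.5, -0.0]
ft_force: [0.4, -0.7, 0.4]
gripper_width: -0.002
gripper_force: 0.0
```

Call:
servo_tool(
  offset=[
    [0, 0.02, 0.04],
    [-0.01, 0.06, 0.08],
    [-0.02, 0.11, 0.08],
    [-0.03, 0.16, 0.08],
    [-0.03, 0.21, 0.08],
  ],
  twist=[0, 0, 0, 0, 0],
  hand=0.5,
)

```text
time: 17.6
position: [537.3, -93.1, 251.3]
eef_rot: [180.0, 0.1, -0.1]
ft_force: [1.2, 0.6, -0.7]
gripper_width: 0.496
gripper_force: 0.0
```

```bash
cat > keys.py <<'E'
from h import *
def keys(n):
    im,d=grab(n); hsv=cv2.cvtColor(im,cv2.COLOR_BGR2HSV)
    m=cv2.inRange(hsv,(15,120,60),(32,255,255)); k,lab,st,ce=cv2.connectedComponentsWithStats(m)
    for i in range(1,k):
        if st[i,4]<60 : continue
        vv,uu=np.where(lab==i); X=onz(n,np.c_[uu,vv],6.)[:,:2]
        if len(X)>900 or X[:,1].mean()<120 or X[:,0].mean()>700: continue
        c,(a,b),t=cv2.minAreaRect(X.astype(np.float32)); bx=cv2.boxPoints((c,(a,b),t)); e1,e2=bx[1]-bx[0],bx[2]-bx[1]
        e=max(e1,e2,key=np.linalg.norm); e=e/np.linalg.norm(e)
        for _ in range(2):
            q=(X-X.mean(0))@e; q0=(q.max()+q.min())/2
            if q0<0: e=-e;q=-q;q0=-q0
            nr=np.array([-e[1],e[0]]); s=(X-X.mean(0))@nr
            b=q<q.min()+34; h=(q>q0-12)&(q<q0+18)
            v=X[h].mean(0)-X[b].mean(0); e=v/np.linalg.norm(v)
        o=X.mean(0)+e*q0+nr*s[h].mean()
        print(n,'org',o.round(1),'ang',np.degrees(np.arctan2(e[1],e[0])).round(1),'len',np.ptp(q).round(1))
    return im,d
E
python3 - <<'E'
from keys import *
o=ctrl.get_obs();print(o['position'],o['eef_rot'],o['gripper_width'])
keys('top'); im,d=keys('scene'); F=cloud('scene',d).reshape(-1,3)
Q=F[(F[:,2]>85)&(F[:,2]<125)&(abs(F[:,0]-560)<50)&(abs(F[:,1]+297)<22)]; print('ball',len(Q),Q.mean(0),Q.min(0),Q.max(0))
E
```

```text
[537.26293959 -93.05062246 251.29811145] [ 1.79981210e+02  1.14596293e-01 -1.38047428e-01] 0.4956248409329081
top org [572.  203.9] ang -158.0 len 107.4
top org [562.6 380.5] ang 153.8 len 106.3
top org [451.3 339.3] ang 2.1 len 105.3
top org [448.5 202.2] ang 18.5 len 106.8
scene org [450.3 337.2] ang 1.0 len 104.2
scene org [561.8 378.1] ang 153.8 len 104.3
scene org [447.  200.2] ang 18.8 len 103.7
scene org [572.  201.9] ang -157.3 len 101.3
ball 140 [ 534.8001936  -299.35430171  109.01072897] [ 519.4093309  -310.38532004   85.86352352] [ 546.0865506  -283.7604096   119.40126073]
```

The lever is back, and one key has been knocked to about (562,380). Picking the nearest key first.

Call:
servo_tool(
  offset=[
    [-0.015, 0.046, 0],
    [-0.03, 0.092, 0],
    [-0.045, 0.138, 0],
    [-0.06, 0.184, 0],
    [-0.075, 0.23, 0],
  ],
  twist=[0.1, 0.2, 0.3, 0.325, 0.325],
)

```text
time: 18.2
position: [462.8, 136.5, 250.9]
eef_rot: [180.0, 0.1, 18.5]
ft_force: [0.3, -0.0, -0.9]
gripper_width: 0.498
gripper_force: 0.0
```

Call:
servo_tool(
  offset=[
    [-0.015, 0.04, 0],
    [-0.0157, 0.0586, -0.045],
    [-0.0157, 0.0586, -0.09],
    [-0.0157, 0.0586, -0.135],
    [-0.0157, 0.0586, -0.18],
  ],
  twist=[0, 0, 0, 0, 0],
)

```text
time: 18.7
position: [455.5, 172.8, 72.1]
eef_rot: [-179.0, 0.1, 20.2]
ft_force: [1.1, 0.9, 0.2]
gripper_width: 0.5
gripper_force: 0.0
```

Call:
servo_tool(
  offset=[
    [0, 0, -0.02],
    [0, 0, -0.04],
    [0, 0, -0.05],
    [0, 0, -0.056],
    [0, 0, -0.056],
  ],
  twist=[0, 0, 0, 0, 0],
)

```text
time: 19.2
position: [455.6, 172.9, 18.2]
eef_rot: [-179.0, 0.1, 20.2]
ft_force: [0.3, -0.5, -0.0]
gripper_width: 0.5
gripper_force: 0.0
```

Call:
servo_tool(
  offset=[
    [0, 0, 0],
    [0, 0, 0],
    [0, 0, 0],
    [0, 0, 0],
  ],
  twist=[0, 0, 0, 0],
  hand=0,
)

```text
time: 19.6
position: [457.5, 175.0, 19.8]
eef_rot: [-178.8, -0.2, 20.2]
ft_force: [0.2, 4.3, 5.5]
gripper_width: -0.003
gripper_force: 3.2
```

```bash
python3 - <<'E'
from keys import *
o=ctrl.get_obs();print({k:np.round(o[k],2) for k in('joints','position','eef_rot','ft_force','joint_torque','wrist_torque')})
keys('top')
im,d=grab('scene'); cv2.imwrite('pics/k1.png',cv2.resize(im[60:260,160:440],None,fx=2.8,fy=2.8,interpolation=cv2.INTER_CUBIC))
E
```

```text
{'joints': array([ 20.16,  18.4 , -35.04,  36.35,   1.2 , 179.94]), 'position': array([457.5 , 174.99,  19.76]), 'eef_rot': array([-178.8 ,   -0.2 ,   20.22]), 'ft_force': array([0.24, 4.31, 5.55]), 'joint_torque': array([-1.910e+00, -4.229e+01,  2.289e+01,  3.000e-02, -1.290e+00,
        0.000e+00]), 'wrist_torque': array([ 0.83,  0.26, -0.04])}
top org [571.9 203.7] ang -157.8 len 107.6
top org [422.4 176.4] ang 11.7 len 37.6
```

View pics/k1.png

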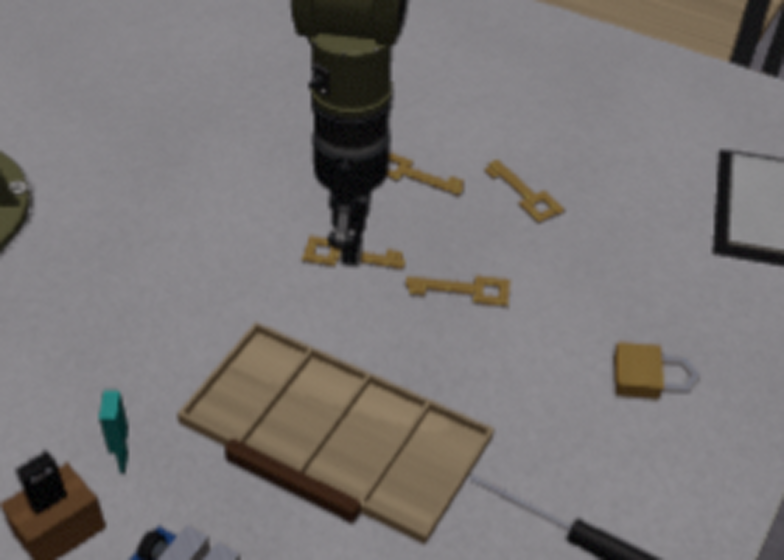

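J6 has hit its 180° limit (J6 = J1+180−ψ), so the tool stopped short. It closed beside or on the key at picture (350,250). I'll lift, turn the tool a half turn the other way and look again.

Call:
servo_tool(
  offset=[
    [0, 0, 0.02],
    [0, 0, 0.05],
    [0, 0, 0.09],
    [0, 0, 0.13],
    [0, 0, 0.16],
  ],
  twist=[0, 0, 0.1, 0.2, 0.34],
)

```text
time: 20.2
position: [456.9, 173.5, 181.4]
eef_rot: [-179.0, -0.2, 39.9]
ft_force: [1.2, -0.1, -0.7]
gripper_width: 0.008
gripper_force: 0.0
```

Call:
servo_tool(
  offset=[
    [0, -0.03, 0],
    [0, -0.06, 0],
    [0, -0.09, 0],
    [0, -0.12, 0],
    [0, -0.15, 0],
  ],
  twist=[0.14, 0.28, 0.42, 0.56, 0.7],
  hand=0.5,
)

```text
time: 20.7
position: [456.2, 22.0, 178.9]
eef_rot: [-179.0, 0.0, 80.1]
ft_force: [0.3, 0.5, -0.8]
gripper_width: 0.503
gripper_force: 0.0
```

Call:
servo_tool(
  offset=[
    [0, 0, 0],
    [0, 0, 0],
    [0, 0, 0],
    [0, 0, 0],
    [0, 0, 0],
  ],
  twist=[0.14, 0.28, 0.42, 0.56, 0.7],
)

```text
time: 21.2
position: [456.3, 23.0, 178.8]
eef_rot: [-179.0, 0.1, 120.2]
ft_force: [0.3, 0.7, -0.1]
gripper_width: 0.495
gripper_force: 0.0
```

Call:
servo_tool(
  offset=[
    [0, 0, 0],
    [0, 0, 0],
    [0, 0, 0],
    [0, 0, 0],
    [0, 0, 0],
  ],
  twist=[0.14, 0.28, 0.42, 0.56, 0.7],
)

```text
time: 21.7
position: [456.2, 23.2, 178.8]
eef_rot: [-179.0, 0.1, 160.3]
ft_force: [-0.4, -0.2, -0.3]
gripper_width: 0.499
gripper_force: 0.0
```

Call:
servo_tool(
  offset=[
    [0, 0, 0],
    [0, 0, 0],
    [0, 0, 0],
    [0, 0, 0],
    [0, 0, 0],
  ],
  twist=[0.14, 0.28, 0.42, 0.56, 0.7],
)

```text
time: 22.2
position: [456.3, 23.2, 178.8]
eef_rot: [-178.9, 0.1, -159.6]
ft_force: [-0.1, -0.1, -0.3]
gripper_width: 0.502
gripper_force: 0.0
```

```bash
python3 - <<'E'
from keys import *
o=ctrl.get_obs();print({k:np.round(o[k],2) for k in('joints','position','eef_rot')})
keys('top');keys('scene')
E
```

```text
{'joints': array([  3.61,   4.63, -28.14,  56.84,  -1.01, -16.82]), 'position': array([456.25,  23.17, 178.81]), 'eef_rot': array([-1.7892e+02,  8.0000e-02, -1.5958e+02])}
top org [562.7 380.6] ang 153.8 len 106.3
top org [451.2 339.7] ang 2.7 len 105.4
scene org [450.3 337.2] ang 1.3 len 104.2
scene org [561.8 378.2] ang 154.0 len 104.3
scene org [454.7 185.6] ang 18.1 len 104.8
scene org [572.  201.9] ang -157.6 len 101.4
```

Call:
servo_tool(
  offset=[
    [-0.0008, 0.045, 0],
    [-0.0008, 0.09, 0],
    [-0.0008, 0.135, 0],
    [-0.0008, 0.1635, 0],
    [-0.0008, 0.1635, -0.03],
  ],
  twist=[-0.037, -0.037, -0.037, -0.037, -0.037],
)

```text
time: 22.8
position: [458.5, 191.5, 151.5]
eef_rot: [-179.1, 0.5, -162.0]
ft_force: [0.8, 0.0, -0.3]
gripper_width: 0.495
gripper_force: 0.0
```

Call:
servo_tool(
  offset=[
    [0, 0, -0.04],
    [0, 0, -0.08],
    [0, 0, -0.1],
    [0, 0, -0.11],
    [0, 0, -0.11],
  ],
  twist=[0, 0, 0, 0, 0],
)

```text
time: 23.3
position: [454.4, 186.4, 37.3]
eef_rot: [-178.9, -0.1, -162.1]
ft_force: [-0.0, -0.3, 0.4]
gripper_width: 0.498
gripper_force: 0.0
```

Call:
servo_tool(
  offset=[
    [0, 0, -0.01],
    [0, 0, -0.018],
    [0, 0, -0.022],
    [0, 0, -0.022],
  ],
  twist=[0, 0, 0, 0],
)

```text
time: 23.7
position: [454.8, 186.6, 15.7]
eef_rot: [-179.0, -0.0, -162.0]
ft_force: [-0.3, 0.1, -0.5]
gripper_width: 0.503
gripper_force: 0.0
```

Call:
servo_tool(
  offset=[
    [0, 0, 0],
    [0, 0, 0],
    [0, 0, 0],
    [0, 0, 0],
    [0, 0, 0],
  ],
  twist=[0, 0, 0, 0, 0],
  hand=0,
)

```text
time: 24.2
position: [455.4, 186.9, 16.6]
eef_rot: [-179.0, 0.1, -162.0]
ft_force: [-1.0, -0.2, 5.3]
gripper_width: 0.127
gripper_force: 58.9
```

Call:
servo_tool(
  offset=[
    [0, 0, 0.02],
    [0, 0, 0.05],
    [0, 0, 0.09],
    [0, -0.03, 0.09],
    [0, -0.06, 0.09],
  ],
  twist=[0, 0, 0, 0.14, 0.28],
)

```text
time: 24.7
position: [456.4, 127.0, 107.5]
eef_rot: [-178.9, 0.2, -145.5]
ft_force: [0.0, -0.1, -1.8]
gripper_width: 0.13
gripper_force: 58.8
```

Call:
servo_tool(
  offset=[
    [0.001, -0.03, 0],
    [0.002, -0.06, 0],
    [0.003, -0.09, 0],
    [0.004, -0.12, 0],
    [0.0047, -0.149, 0],
  ],
  twist=[0.14, 0.28, 0.42, 0.56, 0.7],
)

```text
time: 25.2
position: [459.6, -23.5, 106.0]
eef_rot: [-178.9, 0.0, -105.5]
ft_force: [0.7, -0.7, 0.1]
gripper_width: 0.13
gripper_force: 58.8
```

Call:
servo_tool(
  offset=[
    [0, 0, 0],
    [0, 0, 0],
    [0, 0, 0],
    [0, 0, 0],
  ],
  twist=[0.14, 0.294, 0.294, 0.294],
)

```text
time: 25.6
position: [459.6, -22.3, 105.9]
eef_rot: [-179.0, 0.0, -89.2]
ft_force: [0.4, -0.2, -1.1]
gripper_width: 0.127
gripper_force: 58.8
```

```bash
python3 - <<'E'
from keys import *
o=ctrl.get_obs();print({k:np.round(o[k],2) for k in('joints','position','eef_rot','gripper_width')})
im,d=grab('scene'); P=cloud('scene',d); hsv=cv2.cvtColor(im,cv2.COLOR_BGR2HSV)
m=cv2.inRange(hsv,(15,120,60),(32,255,255))>0
Q=P[m&(P[:,:,2]>70)&(P[:,:,1]<120)]; print(len(Q),Q.min(0),Q.max(0)); 
A=np.c_[Q[:,:2],np.ones(len(Q))]; print('plane',np.linalg.lstsq(A,Q[:,2],rcond=None)[0])
cv2.imwrite('pics/k2.png',cv2.resize(im[120:260,200:360],None,fx=4.5,fy=4.2,interpolation=cv2.INTER_CUBIC))
E
```

```text
{'joints': array([-2.830e+00,  8.480e+00, -3.430e+01,  4.619e+01,  8.000e-02,
       -9.360e+01]), 'position': array([459.61, -22.26, 105.94]), 'eef_rot': array([-1.7896e+02,  1.0000e-02, -8.9220e+01]), 'gripper_width': np.float64(0.13)}
147 [442.37563315 -78.049818    90.87180158] [479.72858993 -21.56059985  98.77264929]
plane [-2.89326368e-02 -5.01195408e-03  1.07672885e+02]
```

View pics/k2.png

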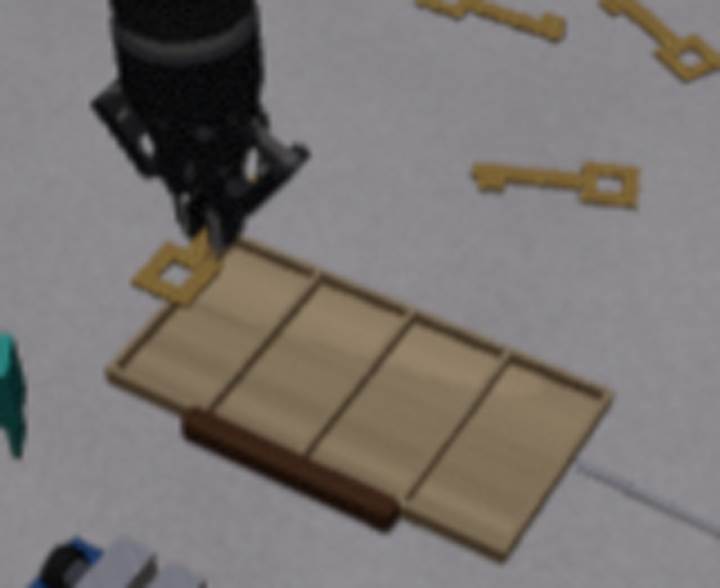

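The key hangs level over compartment 0 with its bow towards the grip bar at (178,272). Lowering and releasing.

Call:
servo_tool(
  offset=[
    [0, 0, -0.03],
    [0, 0, -0.055],
    [0, 0, -0.075],
    [0, 0, -0.083],
    [0, 0, -0.0855],
  ],
  twist=[0, 0, 0, 0, 0],
)

```text
time: 26.15
position: [458.4, -21.9, 20.4]
eef_rot: [-179.1, 0.0, -89.1]
ft_force: [-11.8, 0.6, 29.6]
gripper_width: 0.128
gripper_force: 62.6
```

Call:
servo_tool(
  offset=[
    [0, 0, 0],
    [0, 0, 0],
    [0, 0, 0],
    [0, 0, 0.004],
    [0, 0, 0.015],
  ],
  twist=[0, 0, 0, 0, 0],
  hand=0.27,
)

```text
time: 26.65
position: [459.0, -22.2, 35.5]
eef_rot: [-179.0, 0.0, -89.0]
ft_force: [-0.7, 0.9, 0.2]
gripper_width: 0.276
gripper_force: 0.0
```

Call:
servo_tool(
  offset=[
    [0, 0, 0.04],
    [0, 0, 0.07],
    [0, 0.04, 0.07],
    [0, 0.085, 0.07],
    [0, 0.13, 0.07],
  ],
  twist=[0, 0, 0, -0.14, -0.28],
)

```text
time: 27.15
position: [460.6, 102.0, 107.2]
eef_rot: [-178.8, 0.1, -104.2]
ft_force: [-0.3, -0.1, -0.6]
gripper_width: 0.269
gripper_force: 0.0
```

Call:
servo_tool(
  offset=[
    [-0.002, 0.045, 0],
    [-0.004, 0.09, 0],
    [-0.006, 0.135, 0],
    [-0.008, 0.18, 0],
    [-0.0095, 0.225, 0],
  ],
  twist=[-0.14, -0.28, -0.42, -0.56, -0.7],
  hand=0.5,
)

```text
time: 27.65
position: [450.5, 326.6, 106.8]
eef_rot: [-178.9, 0.1, -143.4]
ft_force: [0.5, -0.6, 0.6]
gripper_width: 0.502
gripper_force: 0.0
```

```bash
python3 - <<'E'
from keys import *
o=ctrl.get_obs();print({k:np.round(o[k],2) for k in('joints','position','eef_rot','gripper_width')})
keys('scene'); im,d=load('scene'); P=cloud('scene',d); hsv=cv2.cvtColor(im,cv2.COLOR_BGR2HSV)
cv2.imwrite('pics/k3.png',cv2.resize(im[160:260,210:350],None,fx=5,fy=5,interpolation=cv2.INTER_CUBIC))
E
```

```text
{'joints': array([ 3.654e+01,  1.867e+01, -2.072e+01,  5.053e+01, -1.050e+00,
       -3.000e-02]), 'position': array([450.51, 326.57, 106.81]), 'eef_rot': array([-1.7895e+02,  8.0000e-02, -1.4343e+02]), 'gripper_width': np.float64(0.5)}
scene org [450.3 337.4] ang 1.6 len 104.3
scene org [561.8 378.1] ang 153.8 len 104.3
scene org [572.  201.9] ang -156.9 len 101.2
```

View pics/k3.png

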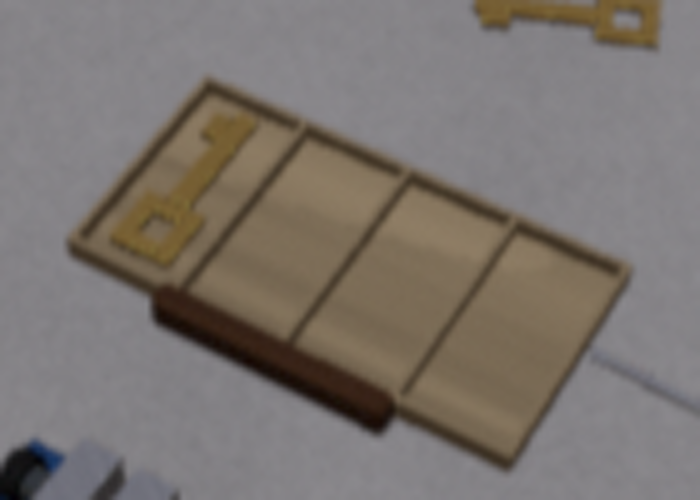

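The key lies well in compartment 0, bow to the bar. Next is key C at about (451,338).

Call:
servo_tool(
  offset=[
    [0.0003, 0.0058, 0],
    [0.0003, 0.0058, 0],
    [0.0003, 0.0058, 0],
    [0.0003, 0.0058, -0.02],
    [0.0003, 0.0058, -0.04],
  ],
  twist=[-0.14, -0.28, -0.42, -0.56, -0.58],
)

```text
time: 28.2
position: [451.9, 330.9, 66.7]
eef_rot: [-179.0, 0.1, -176.5]
ft_force: [0.3, 1.3, 0.0]
gripper_width: 0.498
gripper_force: 0.0
```

Call:
servo_tool(
  offset=[
    [0, 0, -0.02],
    [0, 0, -0.036],
    [0, 0, -0.046],
    [0, 0, -0.0495],
    [0, 0, -0.0495],
  ],
  twist=[0, 0, 0, 0, 0],
)

```text
time: 28.7
position: [451.1, 330.3, 16.3]
eef_rot: [-179.0, 0.0, -176.3]
ft_force: [0.3, 0.4, -0.2]
gripper_width: 0.506
gripper_force: 0.0
```

Call:
servo_tool(
  offset=[
    [0, 0, 0],
    [0, 0, 0],
    [0, 0, 0],
    [0, 0, 0],
    [0, 0, 0],
  ],
  twist=[0, 0, 0, 0, 0],
  hand=0,
)

```text
time: 29.2
position: [451.7, 331.1, 17.3]
eef_rot: [-179.0, 0.1, -176.3]
ft_force: [-0.8, -0.1, 6.9]
gripper_width: 0.128
gripper_force: 58.7
```

Call:
servo_tool(
  offset=[
    [0, 0, 0.02],
    [0, 0, 0.05],
    [0, 0, 0.09],
    [0.01, -0.03, 0.09],
    [0.02, -0.06, 0.09],
  ],
  twist=[0, 0, 0, 0.12, 0.24],
)

```text
time: 29.7
position: [472.3, 270.9, 108.0]
eef_rot: [-179.0, 0.2, -162.2]
ft_force: [-0.3, -0.5, -0.5]
gripper_width: 0.13
gripper_force: 58.7
```

Call:
servo_tool(
  offset=[
    [0.008, -0.04, 0],
    [0.016, -0.08, 0],
    [0.024, -0.12, 0],
    [0.032, -0.16, 0],
    [0.04, -0.2, 0],
  ],
  twist=[0.12, 0.24, 0.36, 0.48, 0.6],
)

```text
time: 30.2
position: [511.1, 68.7, 106.4]
eef_rot: [-178.9, 0.0, -127.9]
ft_force: [0.5, 0.7, -0.6]
gripper_width: 0.124
gripper_force: 58.7
```

Call:
servo_tool(
  offset=[
    [0.008, -0.035, 0],
    [0.0146, -0.07, 0],
    [0.0146, -0.0936, 0],
    [0.0146, -0.0936, 0],
    [0.0146, -0.0936, 0],
  ],
  twist=[0.14, 0.28, 0.42, 0.56, 0.68],
)

```text
time: 30.7
position: [525.4, -24.4, 106.2]
eef_rot: [-179.0, 0.0, -89.0]
ft_force: [0.0, 0.9, -1.2]
gripper_width: 0.122
gripper_force: 58.7
```

Call:
servo_tool(
  offset=[
    [0, 0, 0],
    [0, 0, 0],
  ],
  twist=[0, 0],
)

```text
time: 30.9
position: [525.5, -23.2, 106.1]
eef_rot: [-179.0, 0.0, -89.4]
ft_force: [-0.6, 0.4, -0.1]
gripper_width: 0.129
gripper_force: 58.7
```

```bash
cat > held.py <<'E'
from keys import *
o=ctrl.get_obs();print({k:np.round(o[k],2) for k in('position','eef_rot','gripper_width')})
im,d=grab('scene'); P=cloud('scene',d); hsv=cv2.cvtColor(im,cv2.COLOR_BGR2HSV)
m=cv2.inRange(hsv,(15,120,60),(32,255,255))>0
Q=P[m&(P[:,:,2]>70)&(P[:,:,1]<120)]; b=Q[Q[:,1]<Q[:,1].min()+36]
print('held',len(Q),Q.min(0),Q.max(0),'bow',(b.min(0)+b.max(0))/2,'plane',np.linalg.lstsq(np.c_[Q[:,:2],np.ones(len(Q))],Q[:,2],rcond=None)[0])
E
python3 held.py
```

```text
{'position': array([525.53, -23.24, 106.15]), 'eef_rot': array([-1.7895e+02,  1.0000e-02, -8.9390e+01]), 'gripper_width': np.float64(0.13)}
held 181 [506.74172476 -79.22180116  89.21542695] [545.65420409 -20.61378217  97.91285295] bow [526.19796443 -61.35222023  93.56413995] plane [-1.43233481e-04  3.19143181e-03  9.44199078e+01]
```

Call:
servo_tool(
  offset=[
    [0, 0, -0.03],
    [0, 0, -0.055],
    [0, 0, -0.074],
    [0, 0, -0.081],
    [0, 0, -0.0838],
  ],
  twist=[0, 0, 0, 0, 0],
)

```text
time: 31.45
position: [525.1, -23.0, 21.7]
eef_rot: [-179.0, 0.0, -89.3]
ft_force: [-0.7, -0.3, -0.1]
gripper_width: 0.13
gripper_force: 58.7
```

Call:
servo_tool(
  offset=[
    [0, 0, 0],
    [0, 0, 0],
    [0, 0, 0],
    [0, 0, 0.004],
    [0, 0, 0.015],
  ],
  twist=[0, 0, 0, 0, 0],
  hand=0.27,
)

```text
time: 31.95
position: [525.0, -23.2, 37.4]
eef_rot: [-179.0, 0.0, -89.2]
ft_force: [-0.7, 0.0, 0.3]
gripper_width: 0.271
gripper_force: 0.0
```

Call:
servo_tool(
  offset=[
    [0, 0, 0.04],
    [0, 0, 0.07],
    [0.01, 0.04, 0.07],
    [0.02, 0.085, 0.07],
    [0.03, 0.13, 0.07],
  ],
  twist=[0, 0, -0.12, -0.24, -0.36],
)

```text
time: 32.45
position: [556.5, 107.9, 109.2]
eef_rot: [-178.8, 0.1, -110.2]
ft_force: [0.8, 0.1, 0.0]
gripper_width: 0.27
gripper_force: 0.0
```

Call:
servo_tool(
  offset=[
    [0.006, 0.035, 0],
    [0.012, 0.07, 0],
    [0.017, 0.096, 0],
    [0.017, 0.096, 0],
    [0.017, 0.096, 0],
  ],
  twist=[-0.14, -0.28, -0.42, -0.56, -0.7],
  hand=0.5,
)

```text
time: 32.95
position: [572.8, 204.1, 108.3]
eef_rot: [-178.9, 0.1, -150.2]
ft_force: [-0.7, -0.3, 0.1]
gripper_width: 0.499
gripper_force: 0.0
```

Call:
servo_tool(
  offset=[
    [0, 0, 0],
    [0, 0, 0],
    [0, 0, 0],
  ],
  twist=[-0.13, -0.13, -0.13],
)

```text
time: 33.25
position: [572.8, 202.9, 108.0]
eef_rot: [-179.0, 0.1, -157.2]
ft_force: [-1.1, -0.2, 0.4]
gripper_width: 0.505
gripper_force: 0.0
```

```bash
python3 - <<'E'
from keys import *
o=ctrl.get_obs();print({k:np.round(o[k],2) for k in('joints','position','eef_rot','gripper_width')})
keys('scene');keys('top')
E
```

```text
{'joints': array([ 20.04,  23.58, -13.29,  53.03,  -1.04,  -2.72]), 'position': array([572.82, 202.85, 108.03]), 'eef_rot': array([-1.7896e+02,  6.0000e-02, -1.5724e+02]), 'gripper_width': np.float64(0.5)}
scene org [562.  378.3] ang 153.4 len 104.3
scene org [572.2 201.9] ang -157.9 len 101.7
top org [566.5 201.1] ang 27.9 len 94.8
```

Call:
servo_tool(
  offset=[
    [0, 0, -0.035],
    [0, 0, -0.065],
    [0, 0, -0.083],
    [0, 0, -0.0914],
    [0, 0, -0.0914],
  ],
  twist=[0, 0, 0, 0, 0],
)

```text
time: 33.85
position: [571.7, 202.4, 14.9]
eef_rot: [-179.0, -0.1, -157.4]
ft_force: [-0.6, -0.9, -0.8]
gripper_width: 0.498
gripper_force: 0.0
```

Call:
servo_tool(
  offset=[
    [0, 0, 0],
    [0, 0, 0],
    [0, 0, 0],
    [0, 0, 0],
    [0, 0, 0],
  ],
  twist=[0, 0, 0, 0, 0],
  hand=0,
)

```text
time: 34.35
position: [573.7, 203.2, 17.5]
eef_rot: [-179.0, 0.2, -157.4]
ft_force: [-0.3, 0.6, 6.2]
gripper_width: 0.126
gripper_force: 58.8
```

Call:
servo_tool(
  offset=[
    [0, 0, 0.02],
    [0, 0, 0.05],
    [0, 0, 0.09],
    [0, 0, 0.09],
    [0, -0.03, 0.09],
  ],
  twist=[0, 0, 0, -0.12, -0.25],
)

```text
time: 34.85
position: [574.5, 175.6, 108.3]
eef_rot: [-179.1, 0.3, -171.8]
ft_force: [0.0, -1.0, -0.7]
gripper_width: 0.126
gripper_force: 58.7
```

Call:
servo_tool(
  offset=[
    [0.004, -0.03, 0],
    [0.008, -0.06, 0],
    [0.012, -0.09, 0],
    [0.016, -0.12, 0],
    [0.0195, -0.15, 0],
  ],
  twist=[-0.14, -0.28, -0.42, -0.56, -0.7],
)

```text
time: 35.35
position: [592.3, 21.6, 106.3]
eef_rot: [-179.0, 0.1, 147.8]
ft_force: [1.2, -0.1, -1.6]
gripper_width: 0.124
gripper_force: 58.7
```

Call:
servo_tool(
  offset=[
    [0, -0.03, 0],
    [0, -0.0455, 0],
    [0, -0.0455, 0],
    [0, -0.0455, 0],
    [0, -0.0455, 0],
  ],
  twist=[-0.14, -0.28, -0.42, -0.56, -0.7],
)

```text
time: 35.85
position: [592.2, -23.1, 106.2]
eef_rot: [-179.0, 0.0, 107.7]
ft_force: [-0.3, -0.1, -1.4]
gripper_width: 0.123
gripper_force: 58.7
```

Call:
servo_tool(
  offset=[
    [0, 0, 0],
    [0, 0, 0],
    [0, 0, 0],
    [0, 0, 0],
  ],
  twist=[-0.14, -0.301, -0.301, -0.301],
)

```text
time: 36.25
position: [592.1, -22.7, 106.1]
eef_rot: [-179.0, 0.0, 91.0]
ft_force: [0.6, 0.3, 0.0]
gripper_width: 0.128
gripper_force: 58.7
```

```bash
python3 held.py
```

```text
{'position': array([592.14, -22.74, 106.08]), 'eef_rot': array([-1.7898e+02,  1.0000e-02,  9.0980e+01]), 'gripper_width': np.float64(0.13)}
held 189 [573.67843357 -76.75333021  88.05244833] [611.73896529  31.1040591  143.7865317 ] bow [592.70869943 -58.87283016  92.78596561] plane [5.87937686e-02 2.40820935e-02 6.06464140e+01]
```

Call:
servo_tool(
  offset=[
    [0, -0.002, -0.03],
    [0, -0.002, -0.055],
    [0, -0.002, -0.074],
    [0, -0.002, -0.081],
    [0, -0.002, -0.0838],
  ],
  twist=[0, 0, 0, 0, 0],
)

```text
time: 36.8
position: [591.5, -24.7, 21.5]
eef_rot: [-178.9, 0.0, 90.9]
ft_force: [-6.7, 1.3, 11.4]
gripper_width: 0.128
gripper_force: 60.0
```

Call:
servo_tool(
  offset=[
    [0, 0, 0],
    [0, 0, 0],
    [0, 0, 0],
    [0, 0, 0.004],
    [0, 0, 0.015],
  ],
  twist=[0, 0, 0, 0, 0],
  hand=0.27,
)

```text
time: 37.3
position: [591.5, -24.7, 37.2]
eef_rot: [-178.9, 0.0, 90.8]
ft_force: [0.1, -0.4, 0.6]
gripper_width: 0.27
gripper_force: 0.0
```

Call:
servo_tool(
  offset=[
    [0, 0, 0.04],
    [0, 0, 0.07],
    [0, 0.045, 0.07],
    [-0.003, 0.09, 0.07],
    [-0.006, 0.135, 0.07],
  ],
  twist=[0, 0, 0.12, 0.24, 0.36],
)

```text
time: 37.8
position: [586.7, 111.4, 108.9]
eef_rot: [-179.1, 0.0, 111.6]
ft_force: [0.7, -0.1, -1.3]
gripper_width: 0.273
gripper_force: 0.0
```

Call:
servo_tool(
  offset=[
    [-0.004, 0.045, 0],
    [-0.008, 0.09, 0],
    [-0.012, 0.135, 0],
    [-0.016, 0.18, 0],
    [-0.02, 0.215, 0],
  ],
  twist=[0.12, 0.24, 0.36, 0.48, 0.6],
  hand=0.5,
)

```text
time: 38.3
position: [565.9, 328.2, 108.4]
eef_rot: [-179.1, 0.0, 146.2]
ft_force: [0.2, 0.1, -0.8]
gripper_width: 0.496
gripper_force: 0.0
```

Call:
servo_tool(
  offset=[
    [-0.002, 0.03, 0],
    [-0.0037, 0.054, 0],
    [-0.0037, 0.054, 0],
    [-0.0037, 0.054, 0],
    [-0.0037, 0.054, 0],
  ],
  twist=[0.1, 0.134, 0.134, 0.134, 0.134],
)

```text
time: 38.8
position: [562.5, 378.5, 107.5]
eef_rot: [-178.9, 0.0, 153.4]
ft_force: [0.1, -0.3, 0.4]
gripper_width: 0.498
gripper_force: 0.0
```

```bash
python3 - <<'E'
from keys import *
o=ctrl.get_obs();print({k:np.round(o[k],2) for k in('joints','position','eef_rot','gripper_width')})
keys('scene');keys('top')
E
```

```text
{'joints': array([34.19, 31.42, -0.86, 58.62, -0.54, 60.76]), 'position': array([562.49, 378.46, 107.54]), 'eef_rot': array([-1.7895e+02,  3.0000e-02,  1.5343e+02]), 'gripper_width': np.float64(0.5)}
scene org [562.  378.4] ang 153.8 len 104.3
top org [562.9 380.9] ang 153.5 len 106.3
```

Call:
servo_tool(
  offset=[
    [0, 0.001, -0.035],
    [0, 0.001, -0.065],
    [0, 0.001, -0.083],
    [0, 0.001, -0.091],
    [0, 0.001, -0.091],
  ],
  twist=[0, 0, 0, 0, 0],
)

```text
time: 39.4
position: [561.9, 379.1, 15.1]
eef_rot: [-178.9, -0.0, 153.4]
ft_force: [0.3, 0.2, 0.2]
gripper_width: 0.499
gripper_force: 0.0
```

Call:
servo_tool(
  offset=[
    [0, 0, 0],
    [0, 0, 0],
    [0, 0, 0],
    [0, 0, 0],
    [0, 0, 0],
  ],
  twist=[0, 0, 0, 0, 0],
  hand=0,
)

```text
time: 39.9
position: [563.5, 380.9, 17.9]
eef_rot: [-179.1, 0.1, 153.5]
ft_force: [1.0, -1.6, 5.7]
gripper_width: 0.127
gripper_force: 58.9
```

Call:
servo_tool(
  offset=[
    [0, 0, 0.02],
    [0, 0, 0.05],
    [0, 0, 0.09],
    [0.01, -0.03, 0.09],
    [0.02, -0.07, 0.09],
  ],
  twist=[0, 0, 0, -0.1, -0.2],
)

```text
time: 40.4
position: [583.7, 312.1, 108.5]
eef_rot: [-179.2, 0.1, 142.0]
ft_force: [0.3, -1.2, -1.6]
gripper_width: 0.125
gripper_force: 58.7
```

Call:
servo_tool(
  offset=[
    [0.01, -0.04, 0],
    [0.02, -0.08, 0],
    [0.03, -0.12, 0],
    [0.04, -0.16, 0],
    [0.05, -0.2, 0],
  ],
  twist=[-0.12, -0.24, -0.36, -0.48, -0.6],
)

```text
time: 40.9
position: [632.7, 108.7, 106.5]
eef_rot: [-179.0, 0.0, 107.4]
ft_force: [0.5, 0.7, 0.4]
gripper_width: 0.124
gripper_force: 58.7
```

Call:
servo_tool(
  offset=[
    [0.01, -0.04, 0],
    [0.02, -0.08, 0],
    [0.0257, -0.115, 0],
    [0.0257, -0.133, 0],
    [0.0257, -0.133, 0],
  ],
  twist=[-0.1, -0.2, -0.291, -0.291, -0.291],
)

```text
time: 41.4
position: [657.9, -25.1, 106.1]
eef_rot: [-179.0, 0.0, 90.9]
ft_force: [-0.3, 0.8, -0.4]
gripper_width: 0.124
gripper_force: 58.7
```

Call:
servo_tool(
  offset=[
    [0, 0, 0],
    [0, 0, 0],
    [0, 0, 0],
  ],
  twist=[0, 0, 0],
)

```text
time: 41.7
position: [657.9, -21.2, 106.1]
eef_rot: [-179.0, -0.0, 91.1]
ft_force: [0.2, -0.5, -1.2]
gripper_width: 0.127
gripper_force: 58.7
```

```bash
python3 held.py
```

```text
{'position': array([657.95, -21.22, 106.12]), 'eef_rot': array([-178.96,   -0.  ,   91.1 ]), 'gripper_width': np.float64(0.13)}
held 203 [639.90382511 -75.04860009  90.13595898] [677.25199258  14.9992876  100.56506471] bow [658.57790884 -57.08323682  93.18868893] plane [7.39179127e-04 7.30261177e-03 9.32648932e+01]
```

Call:
servo_tool(
  offset=[
    [0, -0.003, -0.03],
    [0, -0.003, -0.055],
    [0, -0.003, -0.074],
    [0, -0.003, -0.081],
    [0, -0.003, -0.0838],
  ],
  twist=[0, 0, 0, 0, 0],
)

```text
time: 42.25
position: [657.1, -25.0, 21.9]
eef_rot: [-178.8, -0.0, 91.0]
ft_force: [-5.4, 1.1, 9.5]
gripper_width: 0.124
gripper_force: 60.2
```

Call:
servo_tool(
  offset=[
    [0, 0, 0],
    [0, 0, 0],
    [0, 0, 0],
    [0, 0, 0.004],
    [0, 0, 0.015],
  ],
  twist=[0, 0, 0, 0, 0],
  hand=0.27,
)

```text
time: 42.75
position: [657.4, -25.8, 37.2]
eef_rot: [-178.9, 0.0, 91.0]
ft_force: [-0.3, -0.3, -0.1]
gripper_width: 0.269
gripper_force: 0.0
```

Call:
servo_tool(
  offset=[
    [0, 0, 0.04],
    [0, 0, 0.09],
    [-0.01, 0.045, 0.13],
    [-0.02, 0.09, 0.15],
    [-0.03, 0.135, 0.15],
  ],
  twist=[0, 0, 0, 0, 0],
)

```text
time: 43.25
position: [631.6, 104.1, 192.1]
eef_rot: [-179.4, -0.0, 90.8]
ft_force: [0.5, 1.3, -0.8]
gripper_width: 0.272
gripper_force: 0.0
```

Call:
servo_tool(
  offset=[
    [-0.01, 0.045, 0],
    [-0.02, 0.09, 0],
    [-0.03, 0.135, 0],
    [-0.04, 0.18, 0],
    [-0.04, 0.2, 0],
  ],
  twist=[0, 0, 0, 0, 0],
)

```text
time: 43.75
position: [588.0, 307.3, 188.1]
eef_rot: [-179.0, -0.1, 91.2]
ft_force: [0.9, 0.7, 0.1]
gripper_width: 0.268
gripper_force: 0.0
```

```bash
python3 - <<'E'
from h import *
n='scene'; im,d=grab(n); hsv=cv2.cvtColor(im,cv2.COLOR_BGR2HSV)
cv2.imwrite('pics/end.png',cv2.resize(im[150:340,120:360],None,fx=3.1,fy=3.1,interpolation=cv2.INTER_CUBIC))
F=cloud(n,d).reshape(-1,3)
for nm,c,r,z in(('ball',(531,-297),30,(98,125)),('gauge',(406,-249),22,(90,115))):
    Q=F[(F[:,2]>z[0])&(F[:,2]<z[1])&(np.hypot(F[:,0]-c[0],F[:,1]-c[1])<r)]; print(nm,len(Q),Q.mean(0).round(1),np.percentile(Q[:,2],95))
t,dt=grab('top'); F=cloud('top',dt).reshape(-1,3); Q=F[(F[:,2]>20)&(F[:,2]<200)&(abs(F[:,0]-559)<125)&(abs(F[:,1]+22)<60)]; print('tall in tray',len(Q))
E
```

```text
ball 118 [ 533.5 -299.5  112.4] 119.14395700294543
gauge 135 [ 407.9 -250.1  102.2] 107.31223938167808
tall in tray 2
```

View pics/end.png

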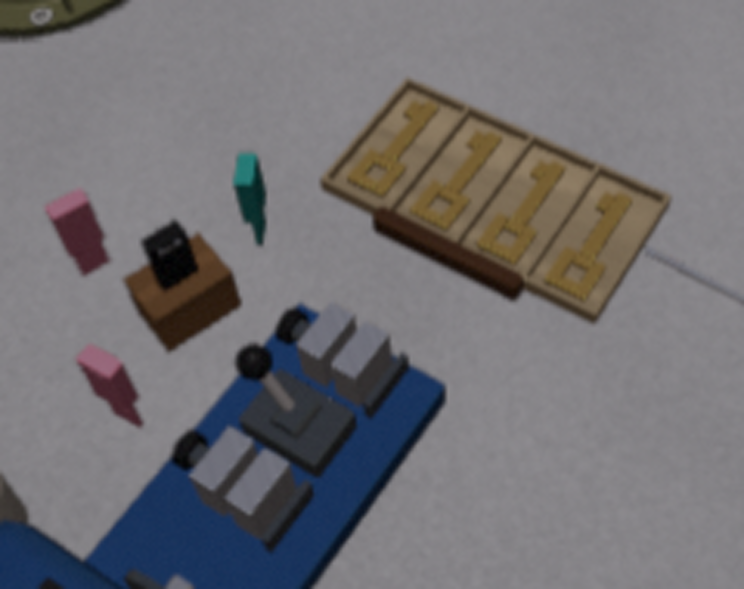

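All four keys lie one to a compartment with bows to the bar (bows at (375,172), (440,202), (507,240), (575,273)). The gauge is seated in the stand at (170,255) and the lever is back at (255,362). Handing in.

```bash
python3 -c "
from station import ctrl
print(ctrl.finish_job())"
```

```text
the job is handed in; nothing more can be done
None
```

The job is handed in, with no verdict returned: lever locked, gauge seated in the left then the right clamp and back fully down in its stand, lever swung back, and all four keys flat in the tray, one per compartment, bows to the grip bar.

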